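# Find the lids that fit the specimen jars and put the spare ones away

## Task

Two specimen jars stand open on the bench: by trying the loose lids, find the one lid that screws fully home on each jar and leave it screwed home. Pull the front flap of the grey spare-lid case all the way down, put every left-over lid in the case, and push the flap shut again at the end. Leave the bones, boxes and tools where they are.

Things in the scene. Friction and masses are not known exactly. Their poses are not given: they have to be found in the camera images.
- jar_1_mouth (a point): Centre of the rim of jar 1, 95 mm above the table. Clear glass specimen jar, 82 mm wide, white threaded neck 66 mm across, held fast in a black ring on a steel plate 110 mm square; it cannot turn or shift. A red mark on the ring's side nearest the robot (-x) shows where lids enter. Axes as the world's. The jars look alike; their threads differ and change from start to start.
- jar_2_mouth (a point): The same for jar 2. Only one lid fits each jar. Any other lid enters just the same but jams after a turn of 25 to 30 degrees, about 4 mm short of home; it must be turned back the way it came, then lifted off. The lids left over fit neither jar. A lid set on at a wrong angle rests on top of the rim, its middle 24 mm above it.
- flap (a joint): Angle of the case's flap: 0 shut (leaning back over the case, rising at 40 degrees from its hinge towards the case's back), 2.44 fully down (level, reaching out of the front towards the robot, 55 mm above the table). Damped; left alone it falls slowly shut below about 0.87 and slowly down above.
- flap_hinge (a point): Middle of the flap's hinge line, at the case's front, 55 mm above the table; its axes are the case's (x from front to back, y along the hinge, z up).
- flap_bar (a point): Middle of the red round bar on the flap's free edge: 12 mm thick, parallel to the hinge, 130 mm from the hinge line. 130 mm of it are free between two arms, and a 36 mm slot parts it from the clear panel, so at any angle of the flap it can be pinched from above across its length, fingertips up to 20 mm below its axis; it turns between the fingers.
- case_floor (a point): Centre of the inside floor, 3 mm above the table, of the grey spare-lid case (fixed; axes: x front to back, y along the hinge, z up). Inside 118 mm in x, 208 mm in y; front wall 50 mm high, back wall and rear cheeks 95 mm. Open above when the flap is down; lids are set on the floor from above, two of them 50 mm either side of the middle in y.
- lid_a_mid (a point): Middle (half-way up) of the blue loose lid, 24.5 mm above its underside: a disc 77 mm across, 21 mm tall, and on it an upright grip bar 56 mm long (the lid's x axis), 12 mm thick (y), 28 mm tall; 49 mm tall in all, painted steel, 0.2 kg. All lids are alike but for colour, which says nothing of the fit. Two-start thread: the same after half a turn.
- lid_b_mid (a point): The yellow lid, otherwise as the blue. A lid enters a jar with its grip bar along x, in line with the red mark (10 degrees either way will do), centred within 1 mm: it drops on until its middle is 16.5 mm above the rim. Turned clockwise from above it sinks 8 mm more over 65 degrees.
- lid_c_mid (a point): The green lid, otherwise as the blue. On its own jar a lid is fully home after a clockwise turn of 70 to 75 degrees, its middle then 8.5 mm above the rim; the end stop is at about 78 degrees. Light pressure and under 0.4 N m turn it; at a jam the torque soon passes 0.7 N m.
- lid_d_mid (a point): The orange lid, otherwise as the blue. Not always there: there are three or four lids.
- bone_long_mid (a point): Middle of a long bone, 170 mm, lying; not part of the job, to be left where it is.
- bone_short_mid (a point): Middle of a short bone, 90 mm, lying (not always there); not part of the job, to be left where it is.
- box_teal_mid (a point): Middle of a clear clip box with green clips, 90 x 120 x 55 mm; not part of the job, to be left where it is.
- box_blue_mid (a point): Middle of a clear clip box with blue clips, 80 x 100 x 45 mm; not part of the job, to be left where it is.
- brush_mid (a point): Middle of a brush, 170 mm, lying; not part of the job, to be left where it is.
- caliper_mid (a point): Middle of a caliper, 200 mm, lying flat; not part of the job, to be left where it is.
Things that resemble listed ones, but are neither listed nor needed, are in the scene too. Leave any purple look-alike of the part that bears jar_1_mouth alone.

How it is judged:
By the outcome, as a careful person would: the job done as asked, in the order asked, and still so for the second after the job is handed in, with the robot touching nothing.
Of lid_d, bone_short only 1 to 2 are there at a start; the rules pass over those that are not, and their reading is None.
At some moment in a run one of lid_a, lid_b, lid_c, lid_d may be knocked a few centimetres aside while the robot is not near it.
Once in a run the grip may slacken for a moment while it holds something.
It also fails if it takes over 208 s, if anything falls off the work surface, if the arm or the gripper's body presses on something with over 40 N, if the wrist force passes 120 N, or if a joint passes its speed limit or range.

## Robot

A 6-joint arm with a two-finger parallel gripper is mounted at the origin on the work surface. World frame = base frame: x ahead of the robot, y to its left, z up, the work surface at z = 0. Lengths are in mm, angles in degrees, forces in N, time in s.
With the tool pointing down it reaches from about 300 to 850 mm from the base axis. Payload 4.2 kg.
Tool frame: the origin (TCP) lies at the very end of the fingers, on their centre line; the grasp point (between the pads) lies 19 mm behind it; z points along the fingers, y is the line along which they close (so a half turn about z gives the same grasp; the last joint's range is limited). The gripper opens to 91 mm and grips with 3 to 60 N. Pads are 32 mm wide; open, the fingers measure 118 mm over their backs; the gripper's body (76 mm by 178 mm) begins 60 mm behind the grasp point.
Start: joints at [-76.776, 18.312, 89.639, -0, 72.044, -1.146], TCP at [142.705, -557.026, 213.976] pointing down, gripper open.
Joint ranges: [-177.97, 177.97], [-48.28, 115.42], [12.27, 149.76], [-77.06, 257.06], [2.81, 150.46], [-146.56, 146.56]. Speed limits (degrees/s): [147.25, 147.25, 180, 180, 180, 180].

## Interface

Orientations are given as [roll, pitch, yaw] about the fixed x, y, z axes, in that order (R = Rz(yaw) Ry(pitch) Rx(roll)).
In Python, from workcell import env, eyes gives the robot as it stands.
- The arm moves only by the tool send_rows, never from a script. Its argument "targets" is text: rows parted by semicolons, each of 7 numbers parted by spaces: the shift along the tool's x, y, z in m, then the turn, a rotation vector about the tool's x, y, z in degrees, then the opening in per cent of the stroke, from 0 (shut) to 100 (fully open). A call has 1 to 12 rows; each row is the pose to reach, as a shift and turn from the pose commanded when the call began, along the tool's axes at that moment; what a row does not reach only later rows make up. A row lasts 1/12 s, in which the tool goes at most 41.7 mm and 7.16 degrees, less where a joint would pass 70% of its speed; a pose out of reach is approached as far as the arm can. A call with a gripper value outside its range is refused whole. The fingers move at their own pace and stop on an object; "grip_force" is the grip in N (left out, the last holds). Time passes only in rows, so rows that repeat a pose let the fingers close. It gives the time, the measured TCP pose, the force, the opening and the grip force at its end, in the units of the state.
- env.state(): the state, without advancing time (a new reading comes with each control period).
- eyes.grab_frame(name): name is "scene" or "top" or "wrist"; returns a dict with "image" (400x640x3 uint8, blue, green, red), "fovy" (degrees; the focal length in pixels is half the picture's height over the tangent of half this angle, whatever the lens; pixels are square), "cx", "cy" (the principal point, pixels), "eye" and "attitude" of the camera in the world. Camera axes: x right, y up, looking along -z (the intrinsics and any distortion apply to the point x, -y, -z); pixel columns grow to the right and rows downward; lengths in mm; the calibration is good to about 2 mm. A picture is of the moment at which its call begins. There is no depth.
- env.job_done(): hands the job in; it is judged then, once.
The state is a dict: "time_s": time; "qpos": joint angles; "qvel": joint speeds; "effort": joint torques, N m; "ee_pos": TCP position; "ee_rot": TCP orientation; "force": force on the tool from outside, world axes, zero at the start; "torque": the same for the moment, N m; "gripper_width": finger opening in mm; "gripper_force": force on a finger pad.
Only numpy, scipy, OpenCV 4.12 (cv2) and the standard library are available. Lean on these libraries where they do the work, as an engineer would, in place of code of your own. Each camera call takes 0.05 s, during which the arm holds its last target. There are 200 camera calls.

## Working session

There is one attempt and no reset: what is moved stays moved. The work goes in short steps, Python scripts to look and compute and a tool call to move; the robot and the scene stay as the last step left them, time stands still between calls to the robot, and variables do not carry over. Pictures are saved under pics/ and viewed, at most 14 in all, crops included, and the job is handed in when it is done.

Besides the shell and the picture viewer there is one more tool, called after "Request:" as name(argument=value, ...) on one line, values as JSON. send_rows: Moves the arm, as the interface text tells. Its arguments: {"type":"object","properties":{"targets":{"type":"string"},"grip_force":{"type":"number"}},"required":["targets"]}

```bash
ls; mkdir -p pics
cat > h.py <<'E'
import numpy as np, cv2, json
from workcell import env, eyes
from scipy.spatial.transform import Rotation as R
def grab(n):
    f=eyes.grab_frame(n); return f
def show(f): print({k:(np.round(v,3).tolist() if not isinstance(v,(str,dict)) else v) for k,v in f.items() if k!='image'})
E
python3 - <<'E'
from h import *
for n in ["scene","top","wrist"]:
    f=grab(n); show(f); cv2.imwrite(f"pics/{n}0.png",f['image'])
print(env.state())
E
```

```text
pics
{'fovy': 55.53, 'cx': 325.521, 'cy': 195.078, 'eye': [1204.829, -173.809, 879.161], 'attitude': [41.223, 0.83, 79.057]}
{'fovy': 43.628, 'cx': 325.567, 'cy': 201.845, 'eye': [221.37, -63.792, 1716.575], 'attitude': [10.536, 0.419, -90.152]}
{'fovy': 58.121, 'cx': 318.59, 'cy': 201.259, 'eye': [210.365, -539.305, 382.826], 'attitude': [-14.463, 0.095, -75.677]}
{'time_s': 0.15, 'qpos': array([-7.67757064e+01,  1.83434539e+01,  8.96877834e+01, -1.62380812e-03,
        7.20427824e+01, -1.14360466e+00]), 'qvel': array([ 0.01878039, -0.04531216, -0.22931597,  0.02413995, -0.01194653,
       -0.1539238 ]), 'effort': array([ 4.98511508e-04, -4.12773442e+01, -2.32154775e+01,  7.27043208e-02,
        4.33910871e-02, -9.48436355e-05]), 'ee_pos': array([ 142.61853072, -556.66895073,  213.3285258 ]), 'ee_rot': array([-1.79925964e+02,  6.64414971e-05,  1.43683999e+01]), 'force': array([-0.78735216, -0.16854509, -0.00619016]), 'torque': array([ 0.0613127 ,  0.01324549, -0.02777121]), 'gripper_force': 0.0, 'gripper_width': 91.45961780382011}
```

View pics/scene0.png

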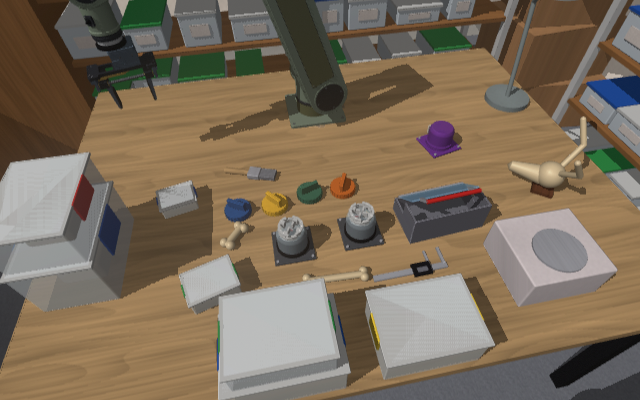

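View pics/top0.png

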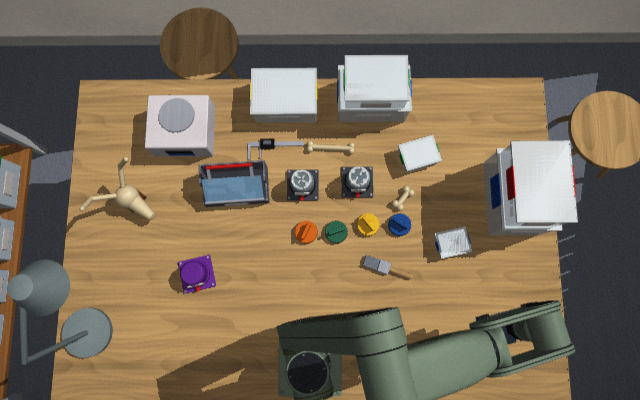

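```bash
cat >> h.py <<'E'
def foc(f): return 200/np.tan(np.radians(f['fovy'])/2)
def Rm(f): return R.from_euler('xyz',f['attitude'],degrees=True).as_matrix()
def ray(f,u,v):
    d=np.array([(u-f['cx'])/foc(f),-(v-f['cy'])/foc(f),-1.]); return np.array(f['eye'],float),Rm(f)@d
def plane(f,u,v,z):
    e,d=ray(f,u,v); return e+d*(z-e[2])/d[2]
def proj(f,p):
    q=Rm(f).T@(np.array(p,float)-f['eye']); return np.array([f['cx']+foc(f)*q[0]/-q[2],f['cy']-foc(f)*q[1]/-q[2]])
def tri(f1,p1,f2,p2):
    e1,d1=ray(f1,*p1);e2,d2=ray(f2,*p2); A=np.stack([d1,-d2],1); s=np.linalg.lstsq(A,e2-e1,rcond=None)[0]
    a,b=e1+s[0]*d1,e2+s[1]*d2; return (a+b)/2,np.linalg.norm(a-b)
HUE={'blue':(100,120),'yellow':(20,30),'green':(55,95),'orange':(8,14),'red':(0,3)}
def mask(img,c,s=120,v=50):
    h=cv2.cvtColor(img,cv2.COLOR_BGR2HSV); lo,hi=HUE[c]; m=cv2.inRange(h,(lo,s,v),(hi,255,255))
    if c=='red': m|=cv2.inRange(h,(175,s,v),(180,255,255))
    return m
def blobs(m,amin=30):
    n,l,st,c=cv2.connectedComponentsWithStats(m); return [(int(st[i,4]),c[i],st[i,:4].tolist()) for i in range(1,n) if st[i,4]>=amin]
E
python3 - <<'E'
from h import *
F={n:grab(n) for n in ["scene","top"]}
for n,f in F.items():
  print(n)
  for c in HUE:
    print(c,[(a,np.round(p,1).tolist(),b) for a,p,b in blobs(mask(f['image'],c),15)])
t=F['top']['image']
cv2.imwrite("pics/topc.png",cv2.resize(t[120:260,190:430],(800,467),interpolation=cv2.INTER_CUBIC))
E
```

```text
scene
blue [(72, [635.2, 8.8], [629, 5, 11, 10]), (1172, [618.2, 90.5], [586, 76, 54, 33]), (348, [235.2, 208.6], [225, 199, 24, 22]), (76, [104.3, 233.5], [99, 205, 15, 50]), (39, [341.3, 329.8], [338, 316, 8, 29]), (46, [217.3, 356.3], [217, 339, 2, 31])]
yellow [(29, [107.9, 76.5], [100, 74, 18, 6]), (507, [274.1, 203.8], [261, 191, 27, 26]), (48, [477.3, 306.7], [471, 293, 14, 28]), (173, [374.1, 331.2], [369, 313, 11, 37])]
green [(1063, [143.0, 13.5], [120, 0, 46, 30]), (745, [445.6, 38.7], [421, 27, 51, 24]), (190, [337.9, 51.7], [330, 40, 17, 24]), (250, [250.2, 55.7], [236, 49, 27, 19]), (377, [197.7, 60.1], [180, 52, 44, 20]), (228, [163.3, 66.6], [156, 58, 16, 19]), (18, [108.5, 68.5], [105, 67, 8, 4]), (107, [128.1, 73.8], [109, 69, 34, 11]), (158, [200.6, 76.6], [178, 73, 47, 8]), (17, [140.0, 78.2], [134, 77, 12, 3]), (105, [122.0, 84.9], [113, 80, 19, 10]), (25, [94.9, 92.4], [93, 88, 5, 8]), (699, [608.9, 159.7], [585, 148, 49, 24]), (42, [331.6, 315.3], [328, 301, 8, 30]), (32, [218.0, 337.5], [218, 322, 1, 32])]
orange [(10774, [38.6, 87.9], [0, 0, 111, 176]), (41, 
[... 650 characters left out ...]
89, 214, 22, 22]), (17, [437.0, 245.8], [436, 241, 3, 10])]
yellow [(19, [249.9, 90.8], [249, 82, 2, 17]), (37, [316.6, 91.5], [316, 82, 2, 22]), (414, [367.8, 224.1], [357, 212, 23, 24])]
green [(17, [344.0, 78.0], [344, 70, 1, 17]), (341, [336.1, 231.7], [326, 221, 21, 22])]
orange [(1592, [16.6, 203.9], [0, 144, 32, 136]), (24, [141.8, 195.2], [139, 192, 7, 8]), (420, [305.6, 231.7], [294, 221, 24, 23]), (835, [5.8, 341.5], [0, 293, 16, 106])]
red [(188, [228.6, 165.8], [205, 163, 48, 7]), (223, [510.4, 182.6], [506, 165, 9, 35]), (33, [573.7, 179.8], [572, 165, 4, 31]), (21, [357.5, 194.1], [356, 192, 4, 6]), (18, [301.7, 197.2], [300, 195, 4, 5]), (17, [197.8, 287.8], [196, 286, 5, 5])]
```

View pics/topc.png

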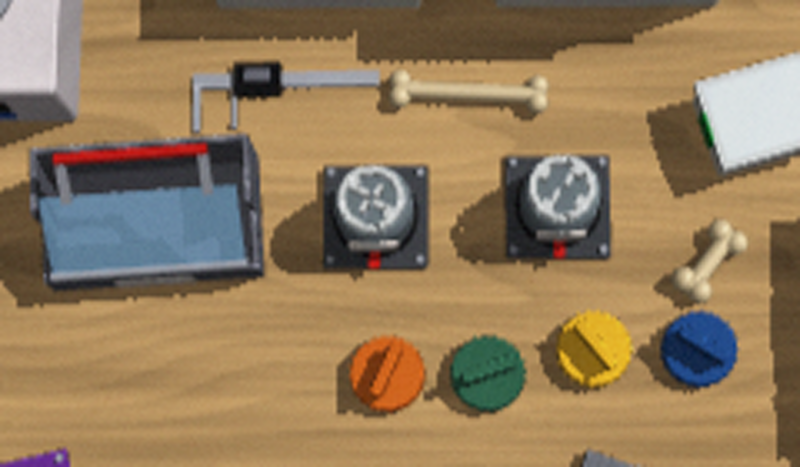

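Run:
```python
from h import *
F={n:grab(n) for n in ["scene","top"]}
P={}
for c,s,t in [('blue',(235.2,208.6),(399.4,224.3)),('yellow',(274.1,203.8),(367.8,224.1)),('green',(310,192),(336.1,231.7)),('orange',(342.2,187),(305.6,231.7)),('bar',(453.2,195.8),(228.6,165.8))]:
    p,e=tri(F['scene'],s,F['top'],t); print(c,p.round(1),round(e,1),plane(F['top'],*t,139 if c=='bar' else 24).round(1))
k=240/800
for n,(x,y) in {'jarL':(371,199),'jarR':(563,190)}.items(): print(n,plane(F['top'],190+x*k,120+y*k,95).round(1))
for n,x,y,z in [('barL',52,158,138.6),('barR',207,150,138.6),('hingeL',48,282,55),('hingeR',262,268,55)]:
    print(n,plane(F['top'],190+x*k,120+y*k,z).round(1))
```

```text
blue [ 458.5 -309.    16.1] 7.6 [ 457.2 -304.1   24. ]
yellow [ 459.9 -197.9   12.5] 1.5 [ 458.3 -196.3   24. ]
green [434.2 -87.   11.8] 2.0 [432.6 -87.9  24. ]
orange [434.3  15.8  12. ] 1.8 [433.   16.1  24. ]
bar [635.  261.3 139. ] 3.0 [635.6 262.7 139. ]
jarL [598.3  27.9  95. ]
jarR [ 606.7 -164.    95. ]
barL [630.7 337.7 138.6]
barR [638.1 186.2 138.6]
hingeL [522.6 357.7  55. ]
hingeR [536.2 140.5  55. ]
```

```bash
cat >> h.py <<'E'
def go(x=None,y=None,z=None,yaw=None):
    "numbers for a move to a world TCP pose, tool kept plumb"
    s=env.state(); p=np.array(s['ee_pos']); r=R.from_euler('xyz',s['ee_rot'],degrees=True)
    T=np.array([p[i] if a is None else a for i,a in enumerate((x,y,z))]); cy=s['ee_rot'][2]
    yw=cy if yaw is None else yaw
    tgt=R.from_euler('xyz',[180,0,yw],degrees=True)
    d=r.inv().apply(T-p)/1000; w=(r.inv()*tgt).as_rotvec(degrees=True)
    print('GO',' '.join(f'{v:.4f}' for v in d),' '.join(f'{v:.2f}' for v in w))
def st():
    s=env.state(); print('t',round(s['time_s'],2),'p',np.round(s['ee_pos'],1),'r',np.round(s['ee_rot'],2),'F',np.round(s['force'],1),'T',np.round(s['torque'],2),'w',round(s['gripper_width'],1),'gf',round(s['gripper_force'],1),'q6',round(s['qpos'][5],0))
E
python3 -c "
from h import *
st(); go(440,-140,250)"
```

```text
t 0.35 p [ 142.7 -556.9  213.8] r [-179.98   -0.     14.37] F [-0.2  0.1 -0.2] T [-0.05 -0.04 -0.03] w 91.2 gf 0.0 q6 -1.0
GO 0.3915 -0.3301 -0.0361 -0.02 -0.00 0.00
```

Request:
send_rows(targets="0.1 -0.08 -0.036 0 0 -20 60; 0.2 -0.16 -0.036 0 0 -40 60; 0.3 -0.24 -0.036 0 0 -60 60; 0.39 -0.33 -0.036 0 0 -80 60; 0.39 -0.33 -0.036 0 0 -84 60; 0.39 -0.33 -0.036 0 0 -84 60; 0.39 -0.33 -0.036 0 0 -84 60; 0.39 -0.33 -0.036 0 0 -84 60; 0.39 -0.33 -0.036 0 0 -84 60; 0.39 -0.33 -0.036 0 0 -84 60; 0.39 -0.33 -0.036 0 0 -84 60; 0.39 -0.33 -0.036 0 0 -84 60")

```text
time_s: 1.35
ee_pos: [431.8, -149.5, 249.8]
ee_rot: [180.0, 0.0, 98.7]
force: [0.2, -0.0, 0.4]
gripper_width: 54.7
gripper_force: 0.0
```

```bash
python3 -c "
from h import *
st(); go(440,-140,250,180)"
```

```text
t 1.35 p [ 431.8 -149.5  249.8] r [1.7996e+02 4.0000e-02 9.8700e+01] F [ 0.2 -0.   0.4] T [-0.11 -0.16 -0.06] w 54.7 gf 0.0 q6 -29.0
GO 0.0081 0.0096 -0.0002 0.01 0.06 -81.30
```

Request:
send_rows(targets="0 0 0 0 0 -81.6 40; 0 0 0 0 0 -81.6 40; 0 0 0 0 0 -81.6 40; 0 0 0 0 0 -81.6 40; 0 0 0 0 0 -81.6 40; 0 0 0 0 0 -81.6 40; 0 0 0 0 0 -81.6 40; 0 0 0 0 0 -81.6 40; 0 0 0 0 0 -81.6 40; 0 0 0 0 0 -81.6 40; 0 0 0 0 0 -81.6 40; 0 0 0 0 0 -81.6 40")

```text
time_s: 2.35
ee_pos: [431.0, -151.4, 249.4]
ee_rot: [-180.0, 0.0, -179.7]
force: [0.4, -0.7, -0.5]
gripper_width: 36.8
gripper_force: 0.0
```

Request:
send_rows(targets="0 0 0 0 0 0 40; 0 0 0 0 0 0 40; 0 0 0 0 0 0 40")

```text
time_s: 2.6
ee_pos: [431.0, -151.4, 249.4]
ee_rot: [-180.0, 0.0, 179.9]
force: [-0.6, -1.1, -0.2]
gripper_width: 36.7
gripper_force: 0.0
```

Run:
```python
from h import *
st(); f=grab('wrist'); show(f); cv2.imwrite('pics/w1.png',f['image'])
for c in HUE:
    print(c,[(a,np.round(p,1).tolist(),b,plane(f,*p,24).round(1).tolist()) for a,p,b in blobs(mask(f['image'],c),100)])
```

```text
t 2.6 p [ 431.  -151.4  249.4] r [-180.     0.   179.9] F [-0.6 -1.1 -0.2] T [ 0.11 -0.16 -0.01] w 36.7 gf 0.0 q6 -111.0
{'fovy': 58.121, 'cx': 318.59, 'cy': 201.259, 'eye': [361.008, -151.076, 418.988], 'attitude': [-14.384, 0.011, 89.852]}
blue [(504, [55.6, 128.1], [43, 114, 27, 30], [380.3, -434.4, 24.0]), (3602, [184.7, 193.1], [149, 160, 72, 67], [452.4, -302.2, 24.0])]
yellow [(3445, [278.1, 192.7], [244, 160, 68, 68], [452.3, -197.0, 24.0]), (3532, [361.3, 339.4], [164, 328, 369, 21], [641.7, -98.2, 24.0])]
green []
orange [(3887, [463.3, 171.9], [427, 138, 74, 70], [429.1, 9.3, 24.0])]
red []
```

View pics/w1.png

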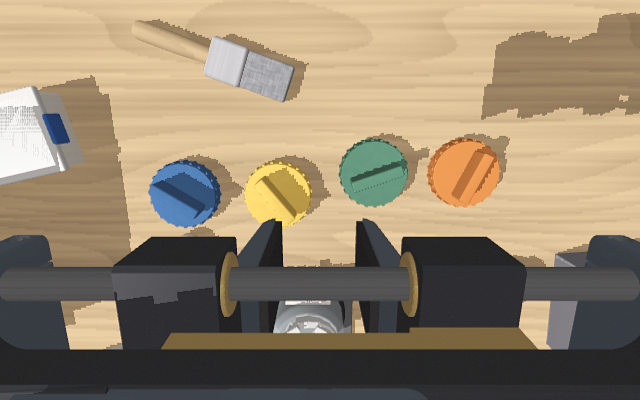

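```bash
python3 -c "
from h import *
go(657,-164,225,180)"
```

```text
GO -0.2260 -0.0123 0.0244 -0.01 0.00 -0.09
```

Request:
send_rows(targets="-0.04 -0.003 0 0 0 0 30; -0.08 -0.006 0 0 0 0 30; -0.12 -0.012 0.01 0 0 0 30; -0.16 -0.012 0.02 0 0 0 30; -0.2 -0.012 0.024 0 0 0 30; -0.226 -0.012 0.024 0 0 0 30; -0.226 -0.012 0.024 0 0 0 30; -0.226 -0.012 0.024 0 0 0 30; -0.226 -0.012 0.024 0 0 0 30; -0.226 -0.012 0.024 0 0 0 30; -0.226 -0.012 0.024 0 0 0 30")

```text
time_s: 3.57
ee_pos: [656.0, -163.7, 226.3]
ee_rot: [-180.0, 0.0, 179.9]
force: [-0.0, -0.1, -0.7]
gripper_width: 27.6
gripper_force: 0.0
```

Run:
```python
from h import *
st(); f=grab('wrist'); show(f); cv2.imwrite('pics/w2.png',f['image'])
np.save('w2.npy',f,allow_pickle=True)
print(proj(f,[606.7,-164,95]))
```

```text
t 3.57 p [ 656.  -163.7  226.3] r [-1.7998e+02  3.0000e-02  1.7993e+02] F [-0.  -0.1 -0.7] T [ 0.11 -0.14 -0.01] w 27.6 gf 0.0 q6 -105.0
{'fovy': 58.121, 'cx': 318.59, 'cy': 201.259, 'eye': [585.909, -163.363, 395.863], 'attitude': [-14.413, 0.024, 89.885]}
[318.01869013 134.8145527 ]
```

View pics/w2.png

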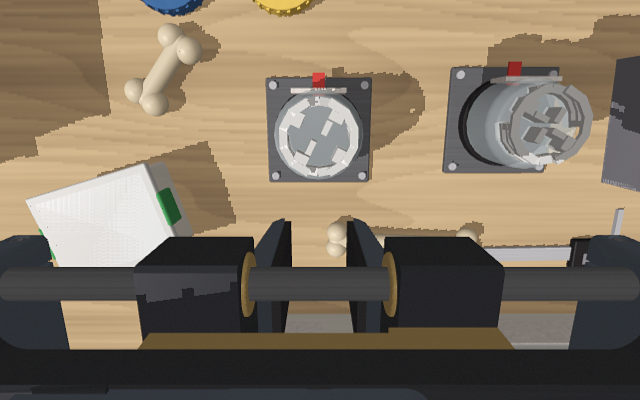

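```bash
cat >> h.py <<'E'
def circ(P):
    "robust circle through plane points"
    P=np.array(P); k=np.ones(len(P),bool)
    for _ in range(8):
        A=np.c_[2*P[k],np.ones(k.sum())]; s=np.linalg.lstsq(A,(P[k]**2).sum(1),rcond=None)[0]
        r=np.sqrt(s[2]+s[:2]@s[:2]); e=np.abs(np.hypot(*(P-s[:2]).T)-r); k=e<max(1.0,2*np.median(e[k]))
    return s[:2],r,k.sum(),e[k].mean()
def rim(f,c,z=95,R0=33):
    h=cv2.cvtColor(f['image'],cv2.COLOR_BGR2HSV); m=((h[...,2]>165)&(h[...,1]<40)).astype(np.uint8)
    P=[]
    for a in np.radians(np.arange(0,360,3)):
        for r in np.arange(R0+7,R0-9,-.25):
            q=proj(f,[c[0]+r*np.cos(a),c[1]+r*np.sin(a),z]); i,j=int(round(q[1])),int(round(q[0]))
            if 0<=i<400 and 0<=j<640 and m[i,j]: P.append([c[0]+r*np.cos(a),c[1]+r*np.sin(a)]); break
    return circ(P),len(P)
E
python3 - <<'E'
from h import *
f=np.load('w2.npy',allow_pickle=True).item()
c=(606,-164)
for _ in range(3):
    o=rim(f,c); print(o); c=o[0][0]
go(607,-214,225,90)
E
```

```text
((array([ 608.32003242, -165.21991952]), np.float64(33.998250484610175), np.int64(70), np.float64(0.4023147315665622)), 120)
((array([ 608.4762318 , -165.07439244]), np.float64(33.971831010498576), np.int64(72), np.float64(0.4055281631537093)), 120)
((array([ 608.7960713 , -165.06482562]), np.float64(33.839479851787054), np.int64(69), np.float64(0.36717447003471615)), 120)
GO 0.0491 -0.0504 0.0013 0.02 0.05 89.94
```

Request:
send_rows(targets="0.025 -0.025 0 0 0 10 30; 0.05 -0.05 0 0 0 90 30; 0.05 -0.05 0 0 0 90 30; 0.05 -0.05 0 0 0 90 30; 0.05 -0.05 0 0 0 90 30; 0.05 -0.05 0 0 0 90 30; 0.05 -0.05 0 0 0 90 30; 0.05 -0.05 0 0 0 90 30; 0.05 -0.05 0 0 0 90 30; 0.05 -0.05 0 0 0 90 30; 0.05 -0.05 0 0 0 90 30; 0.05 -0.05 0 0 0 90 30")

```text
time_s: 4.62
ee_pos: [606.3, -213.6, 226.1]
ee_rot: [180.0, 0.0, 93.6]
force: [-0.0, 0.0, -0.7]
gripper_width: 27.3
gripper_force: 0.0
```

Request:
send_rows(targets="0 0 0 0 0 8 30; 0 0 0 0 0 8 30; 0 0 0 0 0 8 30; 0 0 0 0 0 8 30")

```text
time_s: 4.95
ee_pos: [606.7, -213.5, 225.8]
ee_rot: [180.0, 0.0, 86.2]
force: [0.4, 0.3, 0.1]
gripper_width: 27.4
gripper_force: 0.0
```

Run:
```python
from h import *
st(); f=grab('wrist'); np.save('w3.npy',f,allow_pickle=True); show(f)
g=np.load('w2.npy',allow_pickle=True).item()
ims=[]
for k,q in ((g,(608.5,-165)),(f,(608.5,-165))):
    h=cv2.cvtColor(k['image'],cv2.COLOR_BGR2HSV); m=((h[...,2]>165)&(h[...,1]<40)).astype(np.uint8)*255
    u,v=proj(k,[*q,95]).round().astype(int); print(u,v)
    for im in (k['image'],cv2.cvtColor(m,cv2.COLOR_GRAY2BGR)):
        ims.append(cv2.resize(im[max(v-60,0):v+60,u-60:u+60][:120,:120],(300,300)))
    c=q
    for _ in range(4): o=rim(k,c); c=o[0][0]
    print(o)
cv2.imwrite('pics/cmp.png',np.vstack([np.hstack(ims[:2]),np.hstack(ims[2:])]))
```

```text
t 4.95 p [ 606.7 -213.5  225.8] r [1.7997e+02 1.0000e-02 8.6160e+01] F [0.4 0.3 0.1] T [-0.05 -0.13  0.02] w 27.4 gf 0.0 q6 -17.0
{'fovy': 58.121, 'cx': 318.59, 'cy': 201.259, 'eye': [611.248, -143.535, 395.369], 'attitude': [-14.445, 0.016, -3.889]}
317 137
((array([ 608.32273887, -165.18814243]), np.float64(33.96192492748475), np.int64(71), np.float64(0.41663091386256945)), 120)
317 136
((array([ 609.30503374, -164.61398347]), np.float64(33.97309771545082), np.int64(86), np.float64(0.34379594637832545)), 120)
```

View pics/cmp.png

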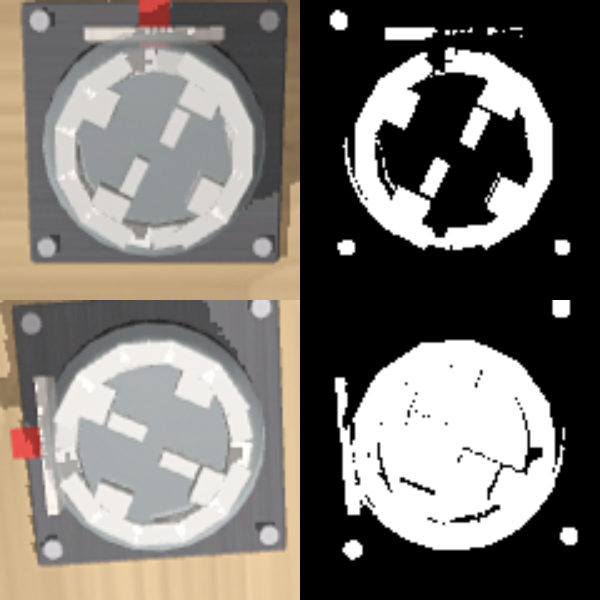

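```bash
cat >> h.py <<'E'
def rim(f,c,z=95,R0=33,n=4):
    g=cv2.GaussianBlur(f['image'],(3,3),0).min(2).astype(np.float32)
    A=np.radians(np.arange(0,360,3)); rr=np.arange(R0-8,R0+6,.25)
    for _ in range(n):
        X=c[0]+np.outer(np.cos(A),rr);Y=c[1]+np.outer(np.sin(A),rr)
        uv=np.array([proj(f,[x,y,z]) for x,y in zip(X.ravel(),Y.ravel())]).astype(np.float32).reshape(X.shape+(2,))
        v=cv2.remap(g,uv[...,0],uv[...,1],cv2.INTER_LINEAR)
        d=v[:,:-4]-v[:,4:]; i=d[:,12:].argmax(1)+12; k=d[np.arange(len(A)),i]>12
        P=np.c_[X[np.arange(len(A)),i+2],Y[np.arange(len(A)),i+2]][k]
        o=circ(P); c=o[0]
    return o
E
python3 - <<'E'
from h import *
b=[]
for n in ('w2.npy','w3.npy'):
    f=np.load(n,allow_pickle=True).item(); o=rim(f,(608.5,-165)); print(o); b.append(o[0])
# solve t,b (tool frame 2D), yaw 179.93, 86.16
def M(y): c,s=np.cos(np.radians(y)),np.sin(np.radians(y)); return np.array([[c,s],[s,-c]])
A=np.block([[np.eye(2),M(179.93)],[np.eye(2),M(86.16)]]); print(np.linalg.solve(A,np.r_[b[0],b[1]]))
E
```

```text
(array([ 609.3627166 , -164.01906186]), np.float64(33.32031282176027), np.int64(89), np.float64(0.32918156095921636))
(array([ 609.74501182, -164.35271708]), np.float64(33.76464544500278), np.int64(88), np.float64(0.35584360906284185))
[ 6.09397668e+02 -1.64364856e+02  3.53735938e-02  3.45751311e-01]
```

```bash
python3 -c "
from h import *
go(600,-22,225,90)"
```

```text
GO 0.1906 -0.0197 0.0006 0.02 0.01 -3.86
```

Request:
send_rows(targets="0.04 0 0 0 0 -3.8 30; 0.08 -0.01 0 0 0 -3.8 30; 0.12 -0.02 0 0 0 -3.8 30; 0.16 -0.02 0 0 0 -3.8 30; 0.19 -0.02 0 0 0 -3.8 30; 0.19 -0.02 0 0 0 -3.8 30; 0.19 -0.02 0 0 0 -3.8 30; 0.19 -0.02 0 0 0 -3.8 30; 0.19 -0.02 0 0 0 -3.8 30; 0.19 -0.02 0 0 0 -3.8 30")

```text
time_s: 5.83
ee_pos: [600.2, -23.9, 225.3]
ee_rot: [-180.0, 0.0, 89.7]
force: [-0.4, -0.7, 1.0]
gripper_width: 27.4
gripper_force: 0.0
```

Run:
```python
from h import *
st(); f=grab('wrist'); np.save('w4.npy',f,allow_pickle=True); cv2.imwrite('pics/w4.png',f['image'])
for c in ((600,28),(603,30)): print(rim(f,c))
print('lids above at:',[proj(f,p).round() for p in ((433,16,24),(433,-88,24))])
go(434+45,16,150,180)
```

```text
t 5.83 p [600.2 -23.9 225.3] r [-1.800e+02  2.000e-02  8.974e+01] F [-0.4 -0.7  1. ] T [-0.01 -0.06 -0.03] w 27.4 gf 0.0 q6 -3.0
(array([599.14255545,  27.24584429]), np.float64(33.5457946499618), np.int64(82), np.float64(0.40737362436253804))
(array([599.05410865,  27.4965197 ]), np.float64(33.34192270854483), np.int64(86), np.float64(0.3929283231244895))
lids above at: [array([155., 140.]), array([166., 236.])]
GO 0.0393 -0.1214 0.0753 -0.02 0.01 -90.26
```

```bash
python3 -c "
from h import *
go(504,16,155,180)"
```

```text
GO 0.0394 -0.0964 0.0703 -0.02 0.01 -90.26
```

Request:
send_rows(targets="0.02 -0.04 0 0 0 -90 30; 0.04 -0.09 0.03 0 0 -90 30; 0.04 -0.096 0.07 0 0 -90 30; 0.04 -0.096 0.07 0 0 -90 30; 0.04 -0.096 0.07 0 0 -90 30; 0.04 -0.096 0.07 0 0 -90 30; 0.04 -0.096 0.07 0 0 -90 30; 0.04 -0.096 0.07 0 0 -90 30; 0.04 -0.096 0.07 0 0 -90 30; 0.04 -0.096 0.07 0 0 -90 30; 0.04 -0.096 0.07 0 0 -90 30; 0.04 -0.096 0.07 0 0 -90 30")

```text
time_s: 6.88
ee_pos: [504.4, 16.9, 155.4]
ee_rot: [-180.0, 0.0, 176.1]
force: [-0.0, -0.2, -0.3]
gripper_width: 27.3
gripper_force: 0.0
```

Request:
send_rows(targets="0 0 0 0 0 -6 30; 0 0 0 0 0 -6 30; 0 0 0 0 0 -6 30; 0 0 0 0 0 -6 30")

```text
time_s: 7.22
ee_pos: [504.4, 17.3, 155.3]
ee_rot: [-180.0, -0.0, -178.4]
force: [-0.9, 0.4, -1.1]
gripper_width: 27.4
gripper_force: 0.0
```

```bash
cat >> h.py <<'E'
HUE['green']=(60,90); SAT={'green':60}
def lid(f,col,near=None,z=21):
    "centre of a standing lid (disc edge at z) and bar angle, mod 180"
    m=mask(f['image'],col,SAT.get(col,110),60); m=cv2.morphologyEx(m,cv2.MORPH_OPEN,np.ones((3,3)))
    B=[b for b in blobs(m,800)]
    if near is not None: B.sort(key=lambda b:np.hypot(*(plane(f,*b[1],z)[:2]-near)))
    else: B.sort(key=lambda b:-b[0])
    a,c,bb=B[0]; n,l=cv2.connectedComponents(m); mm=(l==l[m>0][0]).astype(np.uint8) if False else (l==np.bincount(l[bb[1]:bb[1]+bb[3],bb[0]:bb[0]+bb[2]].ravel(),minlength=n)[1:].argmax()+1).astype(np.uint8)
    mm=cv2.morphologyEx(mm,cv2.MORPH_CLOSE,np.ones((7,7)))
    ct=max(cv2.findContours(mm,cv2.RETR_EXTERNAL,cv2.CHAIN_APPROX_NONE)[0],key=cv2.contourArea)[:,0]
    o=circ([plane(f,*p,z)[:2] for p in cv2.convexHull(ct)[:,0]]+[plane(f,*p,z)[:2] for p in ct])
    # rectify a 70 mm patch on the bar-top plane, structure tensor
    n=140; c0=o[0]; q=np.float32([proj(f,[c0[0]+x,c0[1]+y,49]) for x,y in ((-35,-35),(35,-35),(35,35),(-35,35))])
    W=cv2.warpPerspective(f['image'],cv2.getPerspectiveTransform(q,np.float32([[0,0],[n,0],[n,n],[0,n]])),(n,n)).astype(np.float32).mean(2)
    W=cv2.GaussianBlur(W,(5,5),0); gx,gy=cv2.Sobel(W,5,1,0),cv2.Sobel(W,5,0,1)
    yy,xx=np.mgrid[:n,:n]-n/2; k=np.hypot(xx,yy)<56
    ang=(np.degrees(.5*np.arctan2(2*(gx*gy)[k].sum(),(gx**2-gy**2)[k].sum()))+90)%180
    print(col,'c',o[0].round(1),'r',round(o[1],1),o[2],'bar',round(ang,1)); return o[0],ang,W
E
python3 - <<'E'
from h import *
st(); f=grab('wrist'); np.save('w5.npy',f,allow_pickle=True); cv2.imwrite('pics/w5.png',f['image'])
c,a,W=lid(f,'orange',(434,16)); lid(f,'green',(433,-88))
cv2.imwrite('pics/W.png',cv2.resize(W,(280,280)))
E
```

```text
t 7.22 p [504.4  17.3 155.3] r [-180.    -0.  -178.4] F [-0.9  0.4 -1.1] T [ 0.06 -0.11 -0.04] w 27.4 gf 0.0 q6 -91.0
orange c [432.2  15.3] r 36.7 257 bar 151.5
green c [432.2 -85.8] r 38.0 238 bar 110.0[ WARN:0@1.430] global loadsave.cpp:1063 imwrite_ Unsupported depth image for selected encoder is fallbacked to CV_8U.
```

View pics/w5.png

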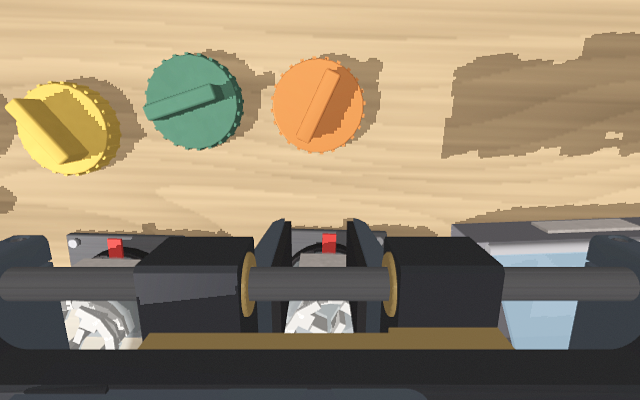

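```bash
python3 -c "
from h import *
f=np.load('w5.npy',allow_pickle=True).item()
print(proj(f,[432.2,15.3,21]))
m=mask(f['image'],'orange',110,60); print(blobs(cv2.morphologyEx(m,cv2.MORPH_OPEN,np.ones((3,3))),800))
go(432.3,15,110,151.5)"
```

```text
[318.43906024 106.13215674]
[(6419, array([319.28041751, 105.80806979]), [272, 57, 94, 97])]
GO 0.0721 -0.0003 0.0454 -0.00 0.01 30.14
```

Request:
send_rows(targets="0.04 0 0.02 0 0 7 30; 0.072 0 0.045 0 0 14 30; 0.072 0 0.045 0 0 21 30; 0.072 0 0.045 0 0 30 30; 0.072 0 0.045 0 0 30 30; 0.072 0 0.045 0 0 30 30; 0.072 0 0.045 0 0 30 30; 0.072 0 0.045 0 0 30 30")

```text
time_s: 7.93
ee_pos: [432.6, 15.5, 110.5]
ee_rot: [180.0, 0.0, 151.8]
force: [-0.2, 0.4, -0.3]
gripper_width: 27.7
gripper_force: 0.0
```

```bash
python3 -c "
from h import *
st();go(432.1,15.1,26,151.5)"
```

```text
t 7.93 p [432.6  15.5 110.5] r [1.8000e+02 2.0000e-02 1.5179e+02] F [-0.2  0.4 -0.3] T [ 0.03 -0.16 -0.03] w 27.7 gf 0.0 q6 -61.0
GO 0.0003 -0.0006 0.0845 0.00 0.02 0.29
```

Request:
send_rows(targets="0.0003 -0.0006 0.03 0 0 0.3 30; 0.0003 -0.0006 0.06 0 0 0.3 30; 0.0003 -0.0006 0.08 0 0 0.3 30; 0.0003 -0.0006 0.0845 0 0 0.3 30; 0.0003 -0.0006 0.0845 0 0 0.3 30; 0.0003 -0.0006 0.0845 0 0 0.3 0; 0.0003 -0.0006 0.0845 0 0 0.3 0; 0.0003 -0.0006 0.0845 0 0 0.3 0; 0.0003 -0.0006 0.0845 0 0 0.3 0; 0.0003 -0.0006 0.0845 0 0 0.3 0; 0.0003 -0.0006 0.0845 0 0 0.3 0", grip_force=40)

```text
time_s: 8.85
ee_pos: [432.8, 15.0, 26.8]
ee_rot: [179.9, 0.1, 151.5]
force: [0.5, -0.6, 5.9]
gripper_width: 11.9
gripper_force: 40.0
```

```bash
python3 -c "
from h import *
st();go(z=140)"
```

```text
t 8.85 p [432.8  15.   26.8] r [1.7994e+02 1.4000e-01 1.5148e+02] F [ 0.5 -0.6  5.9] T [-0.05 -0.12  0.04] w 11.9 gf 40.0 q6 -61.0
GO -0.0003 0.0001 -0.1132 0.06 0.14 0.00
```

Request:
send_rows(targets="0 0 -0.03 0 0 0 0; 0 0 -0.06 0 0 0 0; 0 0 -0.09 0 0 0 0; 0 0 -0.115 0 0 0 0; 0 0 -0.115 0 0 0 0; 0 0 -0.115 0 0 0 0; 0 0 -0.115 0 0 0 0")

```text
time_s: 9.43
ee_pos: [430.5, 15.1, 139.5]
ee_rot: [-179.9, -0.1, 151.5]
force: [-0.7, -0.4, -2.8]
gripper_width: 11.9
gripper_force: 40.0
```

```bash
python3 -c "
from h import *
st();go(599.5,27.4,140,180)"
```

```text
t 9.43 p [430.5  15.1 139.5] r [-1.7992e+02 -1.5000e-01  1.5146e+02] F [-0.7 -0.4 -2.8] T [ 0.03 -0.12 -0.04] w 11.9 gf 40.0 q6 -61.0
GO -0.1426 0.0915 -0.0010 -0.04 -0.16 -28.54
```

Request:
send_rows(targets="-0.025 0.015 -0.003 0 0 -5 0; -0.05 0.032 -0.003 0 0 -10 0; -0.075 0.048 -0.003 0 0 -15 0; -0.1 0.064 -0.003 0 0 -20 0; -0.12 0.077 -0.003 0 0 -25 0; -0.1426 0.0915 -0.001 0 0 -28.5 0; -0.1426 0.0915 -0.001 0 0 -28.5 0; -0.1426 0.0915 -0.001 0 0 -28.5 0; -0.1426 0.0915 -0.001 0 0 -28.5 0; -0.1426 0.0915 -0.001 0 0 -28.5 0; -0.1426 0.0915 -0.001 0 0 -28.5 0")

```text
time_s: 10.35
ee_pos: [599.5, 27.3, 141.5]
ee_rot: [-180.0, -0.1, 180.0]
force: [0.5, 0.2, -1.9]
gripper_width: 12.0
gripper_force: 40.0
```

```bash
python3 -c "
from h import *
st();go(599.5,27.4,123,180)"
```

```text
t 10.35 p [599.5  27.3 141.5] r [-1.7999e+02 -9.0000e-02  1.7995e+02] F [ 0.5  0.2 -1.9] T [ 0.07 -0.15  0.02] w 12.0 gf 40.0 q6 -88.0
GO -0.0000 0.0001 0.0185 -0.01 -0.09 -0.05
```

Request:
send_rows(targets="0 0 0.006 0 0 0 0; 0 0 0.012 0 0 0 0; 0 0 0.016 0 0 0 0; 0 0 0.018 0 0 0 0; 0 0 0.02 0 0 0 0; 0 0 0.0215 0 0 0 0; 0 0 0.023 0 0 0 0; 0 0 0.0245 0 0 0 0; 0 0 0.026 0 0 0 0; 0 0 0.0275 0 0 0 0; 0 0 0.0275 0 0 0 0")

```text
time_s: 11.27
ee_pos: [600.9, 27.4, 114.3]
ee_rot: [-180.0, 0.0, 180.0]
force: [-0.5, -0.9, -1.7]
gripper_width: 12.2
gripper_force: 40.0
```

```bash
python3 -c "
from h import *
st();go(599.5,27.4,113.8,180)"
```

```text
t 11.27 p [600.9  27.4 114.3] r [-1.7999e+02  1.0000e-02  1.7997e+02] F [-0.5 -0.9 -1.7] T [ 0.07 -0.16 -0.02] w 12.2 gf 40.0 q6 -88.0
GO 0.0014 0.0000 0.0005 -0.01 0.01 -0.03
```

Request:
send_rows(targets="0 0 0.001 0 0 3 0; 0 0 0.0013 0 0 6 0; 0 0 0.0016 0 0 9 0; 0 0 0.002 0 0 12 0; 0 0 0.0023 0 0 15 0; 0 0 0.0027 0 0 18 0; 0 0 0.0031 0 0 21 0; 0 0 0.0035 0 0 24 0; 0 0 0.0038 0 0 27 0; 0 0 0.0041 0 0 29 0; 0 0 0.0043 0 0 31 0; 0 0 0.0043 0 0 31 0")

```text
time_s: 12.27
ee_pos: [601.0, 26.8, 111.2]
ee_rot: [-179.9, 0.1, 149.2]
force: [-1.5, -2.0, 5.0]
gripper_width: 12.1
gripper_force: 40.3
```

```bash
python3 -c "
from h import *
st()"
```

```text
t 12.27 p [601.   26.8 111.2] r [-1.7993e+02  1.0000e-01  1.4916e+02] F [-1.5 -2.   5. ] T [-0.25  0.27  1.13] w 12.1 gf 40.3 q6 -58.0
```

Request:
send_rows(targets="0 0 -0.0004 0 0 -4 0; 0 0 -0.0009 0 0 -8 0; 0 0 -0.0014 0 0 -12 0; 0 0 -0.0019 0 0 -16 0; 0 0 -0.0024 0 0 -20 0; 0 0 -0.0029 0 0 -24 0; 0 0 -0.0034 0 0 -28 0; 0 0 -0.0038 0 0 -31 0; 0 0 -0.0038 0 0 -31 0; 0 0 -0.006 0 0 -31 0; 0 0 -0.01 0 0 -31 0; 0 0 -0.015 0 0 -31 0")

```text
time_s: 13.27
ee_pos: [600.5, 27.4, 124.8]
ee_rot: [180.0, -0.1, 179.9]
force: [-0.3, 0.0, -2.7]
gripper_width: 11.8
gripper_force: 40.0
```

Request:
send_rows(targets="0 0 -0.008 0 0 0 0; 0 0 -0.015 0 0 0 0; 0 0 -0.015 0 0 0 0; 0 0 -0.015 0 0 0 0")

```text
time_s: 13.6
ee_pos: [601.3, 27.4, 140.9]
ee_rot: [-180.0, 0.1, 180.0]
force: [0.3, 0.3, -3.3]
gripper_width: 12.2
gripper_force: 40.0
```

```bash
python3 -c "
from h import *
st();go(610.1,-164.3,141,180)"
```

```text
t 13.6 p [601.3  27.4 140.9] r [-1.8000e+02  1.0000e-01  1.7996e+02] F [ 0.3  0.3 -3.3] T [ 0.13 -0.12  0.01] w 12.2 gf 40.0 q6 -88.0
GO -0.0089 -0.1917 -0.0001 -0.00 0.10 -0.04
```

Request:
send_rows(targets="0 -0.03 0 0 0 0 0; -0.005 -0.06 0 0 0 0 0; -0.0102 -0.09 0 0 0 0 0; -0.0102 -0.12 0 0 0 0 0; -0.0102 -0.15 0 0 0 0 0; -0.0102 -0.18 0 0 0 0 0; -0.0102 -0.1917 0 0 0 0 0; -0.0102 -0.1917 0 0 0 0 0; -0.0102 -0.1917 0 0 0 0 0; -0.0102 -0.1917 0 0 0 0 0; -0.0102 -0.1917 0 0 0 0 0; -0.0102 -0.1917 0 0 0 0 0")

```text
time_s: 14.6
ee_pos: [610.9, -162.9, 140.1]
ee_rot: [180.0, -0.0, -179.9]
force: [-0.1, 0.5, -2.2]
gripper_width: 11.5
gripper_force: 40.0
```

```bash
python3 -c "
from h import *
st();go(610.5,-164.3,113.8,180)"
```

```text
t 14.6 p [ 610.9 -162.9  140.1] r [ 1.7998e+02 -1.0000e-02 -1.7994e+02] F [-0.1  0.5 -2.2] T [ 0.05 -0.16 -0.01] w 11.5 gf 40.0 q6 -106.0
GO 0.0004 -0.0014 0.0263 0.02 -0.01 0.06
```

Request:
send_rows(targets="0 -0.001 0.006 0 0 0 0; 0 -0.001 0.012 0 0 0 0; 0 -0.001 0.016 0 0 0 0; 0 -0.001 0.018 0 0 0 0; 0 -0.001 0.02 0 0 0 0; 0 -0.001 0.0215 0 0 0 0; 0 -0.001 0.023 0 0 0 0; 0 -0.001 0.0245 0 0 0 0; 0 -0.001 0.0265 0 0 0 0; 0 -0.001 0.0265 0 0 0 0; 0 -0.001 0.0265 0 0 0 0")

```text
time_s: 15.52
ee_pos: [610.7, -165.1, 113.9]
ee_rot: [180.0, -0.0, 180.0]
force: [-3.0, 2.1, 1.7]
gripper_width: 11.9
gripper_force: 40.0
```

```bash
python3 -c "
from h import *
st();go(610.5,-164.3,113.8,180)"
```

```text
t 15.52 p [ 610.7 -165.1  113.9] r [ 1.7998e+02 -1.0000e-02  1.7996e+02] F [-3.   2.1  1.7] T [0.51 0.45 0.02] w 11.9 gf 40.0 q6 -106.0
GO 0.0002 0.0008 0.0001 0.02 -0.01 -0.04
```

Entered jar R. Turn.

Request:
send_rows(targets="0 0 0.001 0 0 3 0; 0 0 0.0013 0 0 6 0; 0 0 0.0016 0 0 9 0; 0 0 0.002 0 0 12 0; 0 0 0.0023 0 0 15 0; 0 0 0.0027 0 0 18 0; 0 0 0.0031 0 0 21 0; 0 0 0.0035 0 0 24 0; 0 0 0.0038 0 0 27 0; 0 0 0.0041 0 0 29 0; 0 0 0.0043 0 0 31 0; 0 0 0.0043 0 0 31 0")

```text
time_s: 16.52
ee_pos: [611.3, -165.1, 110.9]
ee_rot: [-180.0, 0.1, 149.1]
force: [-2.8, 3.8, 6.7]
gripper_width: 12.6
gripper_force: 40.3
```

```bash
python3 -c "
from h import *
st()"
```

```text
t 16.52 p [ 611.3 -165.1  110.9] r [-1.8000e+02  1.0000e-01  1.4913e+02] F [-2.8  3.8  6.7] T [0.77 0.61 1.19] w 12.6 gf 40.3 q6 -75.0
```

Request:
send_rows(targets="0 0 -0.0004 0 0 -4 0; 0 0 -0.0009 0 0 -8 0; 0 0 -0.0014 0 0 -12 0; 0 0 -0.0019 0 0 -16 0; 0 0 -0.0024 0 0 -20 0; 0 0 -0.0029 0 0 -24 0; 0 0 -0.0034 0 0 -28 0; 0 0 -0.0038 0 0 -31 0; 0 0 -0.0038 0 0 -31 0; 0 0 -0.006 0 0 -31 0; 0 0 -0.01 0 0 -31 0; 0 0 -0.015 0 0 -31 0")

```text
time_s: 17.52
ee_pos: [610.6, -165.9, 123.6]
ee_rot: [-179.9, -0.1, 180.0]
force: [-0.3, -0.2, -2.7]
gripper_width: 11.9
gripper_force: 40.0
```

Request:
send_rows(targets="0 0 -0.008 0 0 0 0; 0 0 -0.02 0 0 0 0; 0 0 -0.03 0 0 0 0; 0 0 -0.03 0 0 0 0")

```text
time_s: 17.85
ee_pos: [613.0, -166.5, 157.6]
ee_rot: [-179.8, 0.4, 180.0]
force: [1.0, 0.8, -2.6]
gripper_width: 11.8
gripper_force: 40.0
```

Run:
```python
from h import *
st();go(435,15,120,180)
f=grab('wrist')
for n in ('yellow','blue'): 
  try: lid(f,n)
  except Exception as e: print(n,e)
f=grab('top')
for n in HUE:
  for a,p,b in blobs(mask(f['image'],n,80),150):
    q=plane(f,*p,24)
    if 250<q[0]<550 and -450<q[1]<150: print(n,a,q.round())
```

```text
t 17.85 p [ 613.  -166.5  157.6] r [-179.85    0.37  179.95] F [ 1.   0.8 -2.6] T [ 0.08 -0.18 -0.02] w 11.8 gf 40.0 q6 -106.0
GO 0.1784 0.1814 0.0360 -0.15 0.37 -0.05
yellow c [ 462.7 -196.8] r 35.8 124 bar 89.2
blue c [ 459.7 -300.1] r 37.9 118 bar 88.7
blue 386 [ 457. -304.   24.]
yellow 206 [ 455. -213.   24.]
```

Request:
send_rows(targets="0.03 0.03 0 0 0 0 0; 0.06 0.06 0 0 0 0 0; 0.09 0.09 0 0 0 0 0; 0.12 0.12 0 0 0 0 0; 0.15 0.15 0 0 0 0 0; 0.178 0.181 0.02 0 0 0 0; 0.178 0.181 0.05 0 0 0 0; 0.178 0.181 0.08 0 0 0 0; 0.178 0.181 0.11 0 0 0 0; 0.178 0.181 0.12 0 0 0 0; 0.178 0.181 0.12 0 0 0 0; 0.178 0.181 0.12 0 0 0 0")

```text
time_s: 18.95
ee_pos: [432.8, 15.7, 33.9]
ee_rot: [-180.0, -0.1, 180.0]
force: [-0.6, -0.8, -2.1]
gripper_width: 11.8
gripper_force: 40.0
```

```bash
python3 -c "
from h import *
st();go(z=27.5)"
```

```text
t 18.95 p [432.8  15.7  33.9] r [-1.7999e+02 -7.0000e-02  1.7997e+02] F [-0.6 -0.8 -2.1] T [ 0.08 -0.18 -0.01] w 11.8 gf 40.0 q6 -89.0
GO -0.0000 0.0000 0.0064 -0.01 -0.07 0.00
```

Set down, open, rise; then view green (lid (432,−86), camera above it).

Request:
send_rows(targets="0 0 0.003 0 0 0 0; 0 0 0.006 0 0 0 0; 0 0 0.0068 0 0 0 0; 0 0 0.0068 0 0 0 0; 0 0 0.0068 0 0 0 30; 0 0 0.0068 0 0 0 30; 0 0 0.0068 0 0 0 30; 0 0 0.0068 0 0 0 30; 0 0 -0.03 0 0 0 30; 0 0 -0.06 0 0 0 30; 0 0 -0.09 0 0 0 30; 0 0 -0.12 0 0 0 30")

```text
time_s: 19.95
ee_pos: [432.8, 15.8, 155.8]
ee_rot: [-180.0, 0.0, 180.0]
force: [-0.4, -0.1, -0.1]
gripper_width: 27.3
gripper_force: 0.0
```

```bash
python3 -c "
from h import *
st();go(503,-86,155,180)"
```

```text
t 19.95 p [432.8  15.8 155.8] r [-1.7999e+02  1.0000e-02  1.7997e+02] F [-0.4 -0.1 -0.1] T [ 0.07 -0.13 -0.03] w 27.3 gf 0.0 q6 -89.0
GO -0.0703 -0.1017 0.0008 -0.01 0.01 -0.03
```

Request:
send_rows(targets="-0.03 -0.04 0 0 0 0 30; -0.06 -0.08 0 0 0 0 30; -0.07 -0.1 0 0 0 0 30; -0.07 -0.1 0 0 0 0 30; -0.07 -0.1 0 0 0 0 30; -0.07 -0.1 0 0 0 0 30; -0.07 -0.1 0 0 0 0 30")

```text
time_s: 20.53
ee_pos: [502.0, -83.4, 154.0]
ee_rot: [180.0, -0.1, -180.0]
force: [-0.3, -0.2, 0.7]
gripper_width: 27.1
gripper_force: 0.0
```

```bash
cat >> h.py <<'E'
def look(cols):
    f=grab('wrist'); st()
    for n in cols:
        try:
            c,a,W=lid(f,n); m=cv2.morphologyEx(mask(f['image'],n,SAT.get(n,110),60),cv2.MORPH_OPEN,np.ones((3,3)))
            x,y,w,h=max(blobs(m,800))[2]; print('  bbox-mid',plane(f,x+w/2-.5,y+h/2-.5,21).round(1), 'px',x,y,w,h)
        except Exception as e: print(n,'none',e)
    return f
E
python3 - <<'E'
from h import *
look(['orange','green','yellow','blue'])
E
```

```text
t 20.58 p [502.1 -83.3 154.2] r [ 1.7998e+02 -5.0000e-02 -1.7997e+02] F [0.8 0.4 0.3] T [ 0.14 -0.1   0.07] w 27.4 gf 0.0 q6 -101.0
orange c [432.8  13. ] r 38.3 249 bar 177.0
  bbox-mid [431.5  12.9  21. ] px 388 60 98 98
green c [432.1 -88.9] r 36.5 281 bar 108.6
  bbox-mid [430.7 -88.1  21. ] px 267 60 92 96
yellow c [ 456.5 -195.3] r 38.9 207 bar 46.8
  bbox-mid [ 455.5 -195.4   21. ] px 135 92 98 94
blue c [ 455.9 -299.6] r 39.9 304 bar 167.9
  bbox-mid [ 455.  -302.5   21. ] px 0 92 110 93
```

Run:
```python
from h import *
f=grab('wrist')
np.save('w6.npy',f,allow_pickle=True)
h=cv2.cvtColor(f['image'],cv2.COLOR_BGR2HSV)
for s,v in ((60,60),(40,40),(30,30),(20,20)):
    m=cv2.inRange(h,(50,s,v),(105,255,255)); m=cv2.morphologyEx(m,cv2.MORPH_OPEN,np.ones((3,3)))
    b=max(blobs(m,500)); x,y,w,hh=b[2]; print(s,b[0],b[2],plane(f,x+w/2-.5,y+hh/2-.5,21).round(1))
    ct=max(cv2.findContours(m,0,1)[0],key=cv2.contourArea); (c,r)=cv2.minEnclosingCircle(ct); print(' enc',plane(f,*c,21).round(1),r)
print('row',h[108,255:275].tolist()); print(h[108,350:375].tolist())
```

```text
60 6638 [267, 60, 92, 96] [430.8 -88.1  21. ]
 enc [430.6 -87.9  21. ] 47.96493148803711
40 6719 [265, 60, 94, 97] [431.2 -88.9  21. ]
 enc [431.  -88.1  21. ] 48.44977569580078
30 6719 [265, 60, 94, 97] [431.2 -88.9  21. ]
 enc [431.  -88.1  21. ] 48.44977569580078
20 6719 [265, 60, 94, 97] [431.2 -88.9  21. ]
 enc [431.  -88.1  21. ] 48.44977569580078
row [[18, 82, 219], [18, 82, 219], [18, 80, 219], [18, 80, 219], [18, 79, 219], [18, 80, 219], [18, 81, 220], [17, 82, 220], [18, 83, 221], [17, 83, 222], [17, 85, 226], [27, 60, 178], [73, 79, 161], [75, 86, 155], [75, 82, 155], [74, 82, 155], [74, 82, 156], [74, 82, 155], [74, 82, 155], [74, 85, 156]]
[[75, 83, 156], [75, 83, 157], [74, 83, 159], [75, 82, 158], [74, 80, 159], [74, 82, 158], [75, 95, 121], [23, 68, 123], [33, 52, 138], [24, 70, 142], [17, 93, 150], [16, 95, 153], [17, 94, 152], [17, 93, 153], [17, 94, 152], [17, 94, 152], [17, 96, 152], [17, 93, 151], [17, 94, 152], [17, 94, 152], [17, 94, 152], [17, 96, 152], [16, 97, 150], [17, 93, 173], [17, 82, 222]]
```

```bash
python3 -c "
from h import *
go(431.3,-88.7,110,109)"
```

```text
GO 0.0709 -0.0054 0.0443 -0.01 -0.03 71.05
```

Request:
send_rows(targets="0.035 -0.0054 0.02 0 0 7 30; 0.071 -0.0054 0.044 0 0 71 30; 0.071 -0.0054 0.044 0 0 71 30; 0.071 -0.0054 0.044 0 0 71 30; 0.071 -0.0054 0.044 0 0 71 30; 0.071 -0.0054 0.044 0 0 71 30; 0.071 -0.0054 0.044 0 0 71 30; 0.071 -0.0054 0.044 0 0 71 30; 0.071 -0.0054 0.044 0 0 71 30; 0.071 -0.0054 0.044 0 0 71 30; 0.071 -0.0054 0.044 0 0 71 30; 0.071 -0.0054 0.044 0 0 71 30")

```text
time_s: 21.63
ee_pos: [431.7, -89.0, 110.4]
ee_rot: [180.0, 0.0, 109.2]
force: [0.0, -0.0, -0.4]
gripper_width: 27.3
gripper_force: 0.0
```

```bash
python3 -c "
from h import *
st();go(431.3,-88.7,26,109)"
```

```text
t 21.63 p [431.7 -89.  110.4] r [1.7999e+02 1.0000e-02 1.0921e+02] F [ 0.  -0.  -0.4] T [ 0.05 -0.1  -0.03] w 27.3 gf 0.0 q6 -32.0
GO 0.0005 -0.0003 0.0844 0.01 0.01 0.21
```

Request:
send_rows(targets="0.0005 0 0.03 0 0 0 30; 0.0005 0 0.06 0 0 0 30; 0.0005 0 0.08 0 0 0 30; 0.0005 0 0.084 0 0 0 30; 0.0005 0 0.084 0 0 0 30; 0.0005 0 0.084 0 0 0 0; 0.0005 0 0.084 0 0 0 0; 0.0005 0 0.084 0 0 0 0; 0.0005 0 0.084 0 0 0 0; 0.0005 0 0.084 0 0 0 0; 0.0005 0 0.084 0 0 0 0", grip_force=40)

```text
time_s: 22.55
ee_pos: [432.9, -89.3, 27.2]
ee_rot: [179.9, 0.1, 109.0]
force: [1.0, 1.9, 5.9]
gripper_width: 11.8
gripper_force: 40.0
```

```bash
python3 -c "
from h import *
st()"
```

```text
t 22.55 p [432.9 -89.3  27.2] r [1.7985e+02 8.0000e-02 1.0896e+02] F [1.  1.9 5.9] T [ 0.24 -0.25  0.03] w 11.8 gf 40.0 q6 -32.0
```

Request:
send_rows(targets="0 0 -0.03 0 0 0 0; 0 0 -0.06 0 0 0 0; 0 0 -0.09 0 0 0 0; 0 0 -0.115 0 0 -7 0; 0 0 -0.115 0 0 -14 0; 0 0 -0.115 0 0 -21 0; 0 0 -0.115 0 0 -28 0; 0 0 -0.115 0 0 -35 0; 0 0 -0.115 0 0 -42 0; 0 0 -0.115 0 0 -49 0; 0 0 -0.115 0 0 -56 0; 0 0 -0.115 0 0 -63 0")

```text
time_s: 23.55
ee_pos: [430.9, -89.1, 140.7]
ee_rot: [-180.0, -0.1, 172.3]
force: [-0.3, 0.2, -3.0]
gripper_width: 11.7
gripper_force: 40.0
```

```bash
python3 -c "
from h import *
st();go(599.5,27.4,140,180)"
```

```text
t 23.55 p [430.9 -89.1 140.7] r [-1.7999e+02 -1.0000e-01  1.7232e+02] F [-0.3  0.2 -3. ] T [ 0.1  -0.16  0.05] w 11.7 gf 40.0 q6 -95.0
GO -0.1515 0.1380 0.0004 -0.01 -0.10 -7.68
```

Request:
send_rows(targets="-0.025 0.023 -0.003 0 0 -2 0; -0.05 0.046 -0.003 0 0 -4 0; -0.075 0.069 -0.003 0 0 -6 0; -0.1 0.092 -0.003 0 0 -7.7 0; -0.125 0.115 -0.003 0 0 -7.7 0; -0.152 0.138 -0.001 0 0 -7.7 0; -0.152 0.138 -0.001 0 0 -7.7 0; -0.152 0.138 -0.001 0 0 -7.7 0; -0.152 0.138 -0.001 0 0 -7.7 0; -0.152 0.138 -0.001 0 0 -7.7 0; -0.152 0.138 -0.001 0 0 -7.7 0")

```text
time_s: 24.47
ee_pos: [600.5, 25.5, 142.3]
ee_rot: [-180.0, -0.0, 179.6]
force: [0.0, 0.1, -1.5]
gripper_width: 11.8
gripper_force: 40.0
```

```bash
python3 -c "
from h import *
st();go(600,27.4,114,180)"
```

```text
t 24.47 p [600.5  25.5 142.3] r [-1.7998e+02 -5.0000e-02  1.7962e+02] F [ 0.   0.1 -1.5] T [ 0.07 -0.11  0.02] w 11.8 gf 40.0 q6 -88.0
GO 0.0005 0.0019 0.0283 -0.02 -0.05 -0.38
```

Request:
send_rows(targets="0.0003 0.0018 0.006 0 0 0 0; 0.0003 0.0018 0.012 0 0 0 0; 0.0003 0.0018 0.016 0 0 0 0; 0.0003 0.0018 0.018 0 0 0 0; 0.0003 0.0018 0.02 0 0 0 0; 0.0003 0.0018 0.0215 0 0 0 0; 0.0003 0.0018 0.023 0 0 0 0; 0.0003 0.0018 0.0245 0 0 0 0; 0.0003 0.0018 0.0265 0 0 0 0; 0.0003 0.0018 0.028 0 0 0 0; 0.0003 0.0018 0.0285 0 0 0 0; 0.0003 0.0018 0.0285 0 0 0 0")

```text
time_s: 25.47
ee_pos: [601.4, 28.0, 114.4]
ee_rot: [-180.0, 0.0, 179.7]
force: [-2.4, -1.0, 3.0]
gripper_width: 11.6
gripper_force: 40.0
```

```bash
python3 -c "
from h import *
st()"
```

```text
t 25.47 p [601.4  28.  114.4] r [-1.7999e+02  3.0000e-02  1.7967e+02] F [-2.4 -1.   3. ] T [-0.06  0.3  -0.02] w 11.6 gf 40.0 q6 -88.0
```

Entered. Turn.

Request:
send_rows(targets="0 0 0.001 0 0 3 0; 0 0 0.0013 0 0 6 0; 0 0 0.0016 0 0 9 0; 0 0 0.002 0 0 12 0; 0 0 0.0023 0 0 15 0; 0 0 0.0027 0 0 18 0; 0 0 0.0031 0 0 21 0; 0 0 0.0035 0 0 24 0; 0 0 0.0038 0 0 27 0; 0 0 0.0041 0 0 29 0; 0 0 0.0043 0 0 31 0; 0 0 0.0043 0 0 31 0")

```text
time_s: 26.47
ee_pos: [600.6, 28.5, 111.3]
ee_rot: [-180.0, -0.0, 148.9]
force: [-5.2, 1.3, 11.1]
gripper_width: 12.2
gripper_force: 40.8
```

```bash
python3 -c "
from h import *
st()"
```

```text
t 26.47 p [600.6  28.5 111.3] r [-1.7997e+02 -1.0000e-02  1.4887e+02] F [-5.2  1.3 11.1] T [0.24 0.9  1.25] w 12.2 gf 40.8 q6 -57.0
```

Jammed again. Back out and try jar R.

Request:
send_rows(targets="0 0 -0.0004 0 0 -4 0; 0 0 -0.0009 0 0 -8 0; 0 0 -0.0014 0 0 -12 0; 0 0 -0.0019 0 0 -16 0; 0 0 -0.0024 0 0 -20 0; 0 0 -0.0029 0 0 -24 0; 0 0 -0.0034 0 0 -28 0; 0 0 -0.0038 0 0 -31 0; 0 0 -0.0038 0 0 -31 0; 0 0 -0.006 0 0 -31 0; 0 0 -0.01 0 0 -31 0; 0 0 -0.015 0 0 -31 0")

```text
time_s: 27.47
ee_pos: [601.1, 28.1, 123.9]
ee_rot: [-180.0, -0.1, 179.6]
force: [0.4, 0.3, -2.7]
gripper_width: 12.1
gripper_force: 40.0
```

Request:
send_rows(targets="0 0 -0.008 0 0 0 0; 0 0 -0.015 0 0 0 0; 0 0 -0.015 0 0 0 0; -0.005 -0.03 -0.015 0 0 0 0; -0.0102 -0.06 -0.015 0 0 0 0; -0.0102 -0.09 -0.015 0 0 0 0; -0.0102 -0.12 -0.015 0 0 0 0; -0.0102 -0.15 -0.015 0 0 0 0; -0.0102 -0.18 -0.015 0 0 0 0; -0.0102 -0.1917 -0.015 0 0 0 0; -0.0102 -0.1917 -0.015 0 0 0 0; -0.0102 -0.1917 -0.015 0 0 0 0")

```text
time_s: 28.47
ee_pos: [610.3, -163.7, 139.4]
ee_rot: [179.9, -0.0, 179.6]
force: [0.3, 0.3, -1.0]
gripper_width: 11.4
gripper_force: 40.0
```

```bash
python3 -c "
from h import *
st();go(610.5,-164.3,113.8,180)"
```

```text
t 28.47 p [ 610.3 -163.7  139.4] r [179.95  -0.   179.58] F [ 0.3  0.3 -1. ] T [ 0.15 -0.17 -0.05] w 11.4 gf 40.0 q6 -106.0
GO -0.0002 -0.0006 0.0256 0.05 -0.00 -0.42
```

Request:
send_rows(targets="0 -0.0004 0.006 0 0 0 0; 0 -0.0004 0.012 0 0 0 0; 0 -0.0004 0.016 0 0 0 0; 0 -0.0004 0.018 0 0 0 0; 0 -0.0004 0.02 0 0 0 0; 0 -0.0004 0.0215 0 0 0 0; 0 -0.0004 0.023 0 0 0 0; 0 -0.0004 0.0245 0 0 0 0; 0 -0.0004 0.0255 0 0 0 0; 0 -0.0004 0.0255 0 0 0 0")

```text
time_s: 29.3
ee_pos: [610.6, -164.1, 114.5]
ee_rot: [-180.0, 0.0, 179.7]
force: [0.4, 0.5, 1.4]
gripper_width: 11.8
gripper_force: 40.0
```

```bash
python3 -c "
from h import *
st()"
```

```text
t 29.3 p [ 610.6 -164.1  114.5] r [-1.7999e+02  4.0000e-02  1.7966e+02] F [0.4 0.5 1.4] T [ 0.19 -0.02  0.03] w 11.8 gf 40.0 q6 -106.0
```

Request:
send_rows(targets="0 0 0.001 0 0 3 0; 0 0 0.0013 0 0 6 0; 0 0 0.0016 0 0 9 0; 0 0 0.002 0 0 12 0; 0 0 0.0023 0 0 15 0; 0 0 0.0027 0 0 18 0; 0 0 0.0031 0 0 21 0; 0 0 0.0035 0 0 24 0; 0 0 0.0038 0 0 27 0; 0 0 0.0041 0 0 29 0; 0 0 0.0043 0 0 31 0; 0 0 0.0043 0 0 31 0")

```text
time_s: 30.3
ee_pos: [610.8, -164.9, 110.8]
ee_rot: [-180.0, 0.1, 148.6]
force: [-0.7, -1.7, 4.3]
gripper_width: 12.0
gripper_force: 40.0
```

```bash
python3 -c "
from h import *
st()"
```

```text
t 30.3 p [ 610.8 -164.9  110.8] r [-1.7998e+02  1.3000e-01  1.4863e+02] F [-0.7 -1.7  4.3] T [-0.16  0.18 -0.03] w 12.0 gf 40.0 q6 -75.0
```

Request:
send_rows(targets="0 0 0.0004 0 0 4 0; 0 0 0.0009 0 0 8 0; 0 0 0.0014 0 0 12 0; 0 0 0.0019 0 0 16 0; 0 0 0.0024 0 0 20 0; 0 0 0.0029 0 0 24 0; 0 0 0.0034 0 0 28 0; 0 0 0.0038 0 0 32 0; 0 0 0.0042 0 0 36 0; 0 0 0.0045 0 0 40 0; 0 0 0.0046 0 0 43 0; 0 0 0.0046 0 0 43 0")

```text
time_s: 31.3
ee_pos: [611.1, -164.5, 106.9]
ee_rot: [179.9, 0.1, 105.6]
force: [-1.4, -1.1, 7.0]
gripper_width: 12.1
gripper_force: 40.0
```

```bash
python3 -c "
from h import *
st()"
```

```text
t 31.3 p [ 611.1 -164.5  106.9] r [1.7988e+02 1.0000e-01 1.0562e+02] F [-1.4 -1.1  7. ] T [-0.18  0.28 -0.19] w 12.1 gf 40.0 q6 -32.0
```

Request:
send_rows(targets="0 0 0.0003 0 0 1.5 0; 0 0 0.0005 0 0 2.5 0; 0 0 0.0005 0 0 2.5 0")

```text
time_s: 31.55
ee_pos: [611.1, -164.6, 106.9]
ee_rot: [179.9, 0.1, 103.2]
force: [-2.4, -1.7, 9.0]
gripper_width: 12.0
gripper_force: 40.0
```

```bash
python3 -c "
from h import *
st()"
```

```text
t 31.55 p [ 611.1 -164.6  106.9] r [1.7986e+02 1.2000e-01 1.0323e+02] F [-2.4 -1.7  9. ] T [-0.02  0.39  0.11] w 12.0 gf 40.0 q6 -29.0
```

Request:
send_rows(targets="0 0 0 0 0 0 30; 0 0 0 0 0 0 30; 0 0 0 0 0 0 30; 0 0 0 0 0 0 30; 0 0 -0.03 0 0 0 30; 0 0 -0.06 0 0 0 30; 0 0 -0.08 0 0 0 30; 0 0 -0.08 0 0 6 30; 0 0 -0.08 0 0 13 30; 0 0 -0.08 0 0 13 30")

```text
time_s: 32.38
ee_pos: [610.5, -164.1, 184.8]
ee_rot: [180.0, 0.0, 90.1]
force: [0.6, -0.3, 0.0]
gripper_width: 27.4
gripper_force: 0.0
```

```bash
python3 -c "
from h import *
st();go(456,-266,155,90)"
```

```text
t 32.38 p [ 610.5 -164.1  184.8] r [1.7996e+02 1.0000e-02 9.0070e+01] F [ 0.6 -0.3  0. ] T [-0.04 -0.13  0.02] w 27.4 gf 0.0 q6 -16.0
GO -0.1018 -0.1547 0.0297 0.04 0.01 0.07
```

Request:
send_rows(targets="-0.025 -0.035 0 0 0 0 30; -0.05 -0.07 0 0 0 0 30; -0.075 -0.11 0.01 0 0 0 30; -0.1 -0.15 0.02 0 0 0 30; -0.102 -0.155 0.03 0 0 0 30; -0.102 -0.155 0.03 0 0 0 30; -0.102 -0.155 0.03 0 0 0 30; -0.102 -0.155 0.03 0 0 0 30; -0.102 -0.155 0.03 0 0 0 30; -0.102 -0.155 0.03 0 0 0 30")

```text
time_s: 33.22
ee_pos: [457.1, -266.2, 154.9]
ee_rot: [179.9, 0.0, 90.3]
force: [-0.1, -0.1, 0.3]
gripper_width: 27.3
gripper_force: 0.0
```

Run:
```python
from h import *
f=look(['yellow','blue','orange','green'])
cv2.imwrite('pics/w7.png',f['image'])
t=grab('top')['image']; cv2.imwrite("pics/top2.png",t)
```

```text
t 33.27 p [ 456.9 -266.1  154.8] r [1.7995e+02 3.0000e-02 9.0290e+01] F [-0.9  0.6 -0.9] T [-0.01 -0.06 -0.03] w 27.5 gf 0.0 q6 -32.0
yellow c [ 457.2 -198.5] r 37.1 252 bar 42.9
  bbox-mid [ 456.9 -197.2   21. ] px 272 62 95 97
blue c [ 456.8 -300.4] r 35.5 138 bar 82.8
  bbox-mid [ 457.4 -298.8   21. ] px 282 190 75 77
orange none list index out of range
green c [ 654.9 -154.1] r 53.8 161 bar 103.0
  bbox-mid [ 655.  -158.4   21. ] px 500 0 140 122
```

View pics/w7.png

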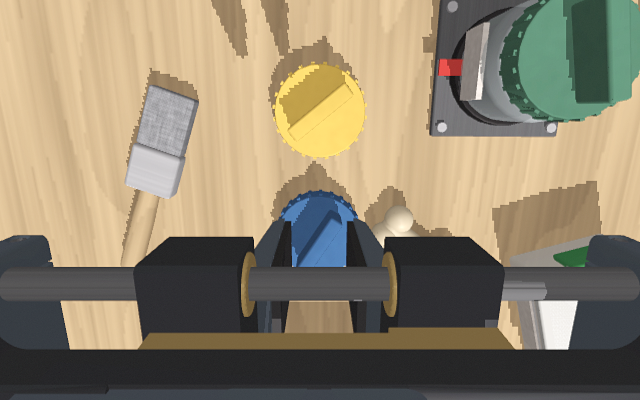

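```bash
python3 -c "
from h import *
go(456.7,-197.6,110,42)"
```

```text
GO 0.0686 0.0003 0.0448 0.05 0.00 48.27
```

Request:
send_rows(targets="0.035 0 0.02 0 0 7 30; 0.0686 0.0003 0.044 0 0 48 30; 0.0686 0.0003 0.044 0 0 48 30; 0.0686 0.0003 0.044 0 0 48 30; 0.0686 0.0003 0.044 0 0 48 30; 0.0686 0.0003 0.044 0 0 48 30; 0.0686 0.0003 0.044 0 0 48 30; 0.0686 0.0003 0.044 0 0 48 30; 0.0686 0.0003 0.044 0 0 48 30; 0.0686 0.0003 0.044 0 0 48 30")

```text
time_s: 34.15
ee_pos: [456.0, -197.8, 110.6]
ee_rot: [180.0, -0.0, 42.3]
force: [-0.6, 0.0, 0.2]
gripper_width: 27.3
gripper_force: 0.0
```

```bash
python3 -c "
from h import *
st();go(456.7,-197.6,26,42)"
```

```text
t 34.15 p [ 456.  -197.8  110.6] r [179.99  -0.    42.32] F [-0.6  0.   0.2] T [0.03 0.02 0.03] w 27.3 gf 0.0 q6 23.0
GO 0.0006 0.0003 0.0846 0.01 -0.00 0.32
```

Request:
send_rows(targets="0.0005 0.0003 0.03 0 0 0 30; 0.0005 0.0003 0.06 0 0 0 30; 0.0005 0.0003 0.08 0 0 0 30; 0.0005 0.0003 0.084 0 0 0 30; 0.0005 0.0003 0.084 0 0 0 30; 0.0005 0.0003 0.084 0 0 0 0; 0.0005 0.0003 0.084 0 0 0 0; 0.0005 0.0003 0.084 0 0 0 0; 0.0005 0.0003 0.084 0 0 0 0; 0.0005 0.0003 0.084 0 0 0 0; 0.0005 0.0003 0.084 0 0 0 0", grip_force=40)

```text
time_s: 35.07
ee_pos: [457.4, -198.3, 27.7]
ee_rot: [179.8, -0.1, 42.2]
force: [0.6, 0.3, 6.1]
gripper_width: 11.9
gripper_force: 40.0
```

```bash
python3 -c "
from h import *
st()"
```

```text
t 35.07 p [ 457.4 -198.3   27.7] r [ 1.7984e+02 -7.0000e-02  4.2160e+01] F [0.6 0.3 6.1] T [-0.01 -0.13 -0.06] w 11.9 gf 40.0 q6 23.0
```

Request:
send_rows(targets="0 0 -0.03 0 0 0 0; 0 0 -0.06 0 0 0 0; 0 0 -0.09 0 0 0 0; 0 0 -0.115 0 0 -7 0; 0 0 -0.115 0 0 -14 0; 0 0 -0.115 0 0 -21 0; 0 0 -0.115 0 0 -28 0; 0 0 -0.115 0 0 -35 0; 0 0 -0.115 0 0 -42 0; 0 0 -0.115 0 0 -49 0; 0 0 -0.115 0 0 -56 0; 0 0 -0.115 0 0 -63 0")

```text
time_s: 36.07
ee_pos: [455.5, -197.5, 140.9]
ee_rot: [-179.9, -0.1, 105.5]
force: [0.2, -0.6, -2.3]
gripper_width: 12.0
gripper_force: 40.0
```

```bash
python3 -c "
from h import *
st();go(599.5,27.4,145,180)"
```

```text
t 36.07 p [ 455.5 -197.5  140.9] r [-1.7991e+02 -6.0000e-02  1.0553e+02] F [ 0.2 -0.6 -2.3] T [-0.08 -0.09 -0.03] w 12.0 gf 40.0 q6 -40.0
GO 0.1782 0.1989 -0.0042 -0.04 -0.12 -74.47
```

Request:
send_rows(targets="0.02 0.022 -0.004 0 0 -7 0; 0.04 0.044 -0.004 0 0 -14 0; 0.06 0.066 -0.004 0 0 -21 0; 0.08 0.088 -0.004 0 0 -28 0; 0.1 0.11 -0.004 0 0 -35 0; 0.12 0.133 -0.004 0 0 -42 0; 0.14 0.156 -0.004 0 0 -49 0; 0.16 0.178 -0.004 0 0 -56 0; 0.1782 0.1989 -0.004 0 0 -63 0; 0.1782 0.1989 -0.004 0 0 -70 0; 0.1782 0.1989 -0.004 0 0 -74.4 0; 0.1782 0.1989 -0.004 0 0 -74.4 0")

```text
time_s: 37.07
ee_pos: [601.0, 26.7, 144.4]
ee_rot: [-180.0, -0.1, 179.7]
force: [-0.0, 0.7, -2.8]
gripper_width: 11.9
gripper_force: 40.0
```

```bash
python3 -c "
from h import *
st();go(599.5,27.4,115,180)"
```

```text
t 37.07 p [601.   26.7 144.4] r [-1.7997e+02 -1.5000e-01  1.7971e+02] F [-0.   0.7 -2.8] T [ 0.08 -0.09 -0.02] w 11.9 gf 40.0 q6 -88.0
GO 0.0014 0.0007 0.0295 -0.03 -0.15 -0.29
```

Request:
send_rows(targets="0.0015 0.0006 0.006 0 0 0 0; 0.0015 0.0006 0.012 0 0 0 0; 0.0015 0.0006 0.016 0 0 0 0; 0.0015 0.0006 0.019 0 0 0 0; 0.0015 0.0006 0.021 0 0 0 0; 0.0015 0.0006 0.023 0 0 0 0; 0.0015 0.0006 0.0245 0 0 0 0; 0.0015 0.0006 0.026 0 0 0 0; 0.0015 0.0006 0.0275 0 0 0 0; 0.0015 0.0006 0.029 0 0 0 0; 0.0015 0.0006 0.0295 0 0 0 0; 0.0015 0.0006 0.0295 0 0 0 0")

```text
time_s: 38.07
ee_pos: [600.2, 26.8, 115.9]
ee_rot: [-180.0, -0.0, 179.6]
force: [0.6, -0.2, -1.6]
gripper_width: 11.7
gripper_force: 40.0
```

```bash
python3 -c "
from h import *
st()"
```

```text
t 38.07 p [600.2  26.8 115.9] r [-1.7999e+02 -1.0000e-02  1.7957e+02] F [ 0.6 -0.2 -1.6] T [ 0.1  -0.05  0.03] w 11.7 gf 40.0 q6 -88.0
```

Request:
send_rows(targets="0 0 0.0015 0 0 0 0; 0 0 0.0018 0 0 4 0; 0 0 0.0023 0 0 8 0; 0 0 0.0028 0 0 12 0; 0 0 0.0033 0 0 16 0; 0 0 0.0038 0 0 20 0; 0 0 0.0043 0 0 24 0; 0 0 0.0046 0 0 27 0; 0 0 0.0048 0 0 29 0; 0 0 0.005 0 0 31 0; 0 0 0.005 0 0 31 0")

```text
time_s: 38.98
ee_pos: [600.3, 26.8, 111.4]
ee_rot: [180.0, 0.0, 148.5]
force: [-0.5, 0.2, 0.8]
gripper_width: 11.5
gripper_force: 40.0
```

```bash
python3 -c "
from h import *
st()"
```

```text
t 38.98 p [600.3  26.8 111.4] r [1.7998e+02 2.0000e-02 1.4853e+02] F [-0.5  0.2  0.8] T [ 0.14  0.02 -0.09] w 11.5 gf 40.0 q6 -57.0
```

No jam; continue to ~75°.

Request:
send_rows(targets="0 0 0.0005 0 0 4 0; 0 0 0.001 0 0 8 0; 0 0 0.0015 0 0 12 0; 0 0 0.002 0 0 16 0; 0 0 0.0025 0 0 20 0; 0 0 0.003 0 0 24 0; 0 0 0.0035 0 0 28 0; 0 0 0.0039 0 0 32 0; 0 0 0.0043 0 0 36 0; 0 0 0.0046 0 0 40 0; 0 0 0.0048 0 0 44 0; 0 0 0.0048 0 0 44 0")

```text
time_s: 39.98
ee_pos: [600.9, 27.2, 107.3]
ee_rot: [179.9, -0.0, 104.5]
force: [-0.9, 1.3, 4.0]
gripper_width: 11.8
gripper_force: 40.0
```

Request:
send_rows(targets="0 0 0.0003 0 0 1.5 0; 0 0 0.0003 0 0 1.5 0")

```text
time_s: 40.15
ee_pos: [600.9, 27.2, 107.3]
ee_rot: [179.9, 0.0, 103.2]
force: [-0.3, 1.2, 6.1]
gripper_width: 11.6
gripper_force: 40.0
```

```bash
python3 -c "
from h import *
st()"
```

```text
t 40.15 p [600.9  27.2 107.3] r [179.87   0.   103.18] F [-0.3  1.2  6.1] T [ 0.28  0.21 -0.08] w 11.6 gf 40.0 q6 -12.0
```

Request:
send_rows(targets="0 0 0 0 0 0 30; 0 0 0 0 0 0 30; 0 0 0 0 0 0 30; 0 0 0 0 0 0 30; 0 0 -0.03 0 0 0 30; 0 0 -0.06 0 0 0 30; 0 0 -0.09 0 0 3 30; 0 0 -0.12 0 0 10 30; 0 0 -0.128 0 0 10 30; 0 0 -0.128 0 0 10 30")

```text
time_s: 40.98
ee_pos: [601.6, 26.8, 236.6]
ee_rot: [179.7, 0.0, 93.2]
force: [0.0, 0.5, -0.1]
gripper_width: 27.3
gripper_force: 0.0
```

```bash
python3 -c "
from h import *
st();go(636,195,235,93)"
```

```text
t 40.98 p [601.6  26.8 236.6] r [1.7966e+02 2.0000e-02 9.3190e+01] F [ 0.   0.5 -0.1] T [-0.01 -0.08  0.01] w 27.3 gf 0.0 q6 -2.0
GO 0.1660 0.0437 0.0018 0.34 0.02 0.19
```

Request:
send_rows(targets="0.04 0.01 0 0 0 0 30; 0.08 0.02 0 0 0 0 30; 0.12 0.03 0 0 0 0 30; 0.16 0.044 0 0 0 0 30; 0.166 0.044 0 0 0 0 30; 0.166 0.044 0 0 0 0 30; 0.166 0.044 0 0 0 0 30; 0.166 0.044 0 0 0 0 30; 0.166 0.044 0 0 0 0 30")

```text
time_s: 41.73
ee_pos: [635.0, 193.2, 233.6]
ee_rot: [-179.9, 0.0, 93.0]
force: [-0.8, -0.3, 0.5]
gripper_width: 27.4
gripper_force: 0.0
```

Run:
```python
from h import *
st(); f=grab('wrist'); cv2.imwrite('pics/w8.png',f['image'])
m=mask(f['image'],'red'); b=max(blobs(m,100)); print(b)
n,l,s,_=cv2.connectedComponentsWithStats(m); k=1+s[1:,4].argmax()
pts=np.argwhere(l==k)[:,::-1].astype(np.float32); r=cv2.minAreaRect(pts); print(r)
bx=cv2.boxPoints(r); bx=sorted(bx.tolist()); 
L=np.mean(bx[:2],0); Rr=np.mean(bx[2:],0); s=sorted([L,Rr],key=lambda p:p[0])
P=[plane(f,*p,138.6) for p in (L,Rr)]; print(np.round(P,1),np.linalg.norm(P[0]-P[1]),plane(f,*b[1],138.6).round(1))
t=grab('top')
for c in ('red',):
  print([(a,plane(t,*p,138.6).round(1)) for a,p,bb in blobs(mask(t['image'],c),40)])
```

```text
t 41.73 p [635.  193.2 233.6] r [-1.7995e+02  5.0000e-02  9.2990e+01] F [-0.8 -0.3  0.5] T [ 0.   -0.15  0.04] w 27.4 gf 0.0 q6 13.0
(3577, array([321.63992172, 104.66200727]), [312, 0, 19, 216])
((321.3465576171875, 107.46985626220703), (215.09938049316406, 17.242544174194336), 89.48383331298828)
[[626.8 263.7 138.6]
 [639.  264.4 138.6]] 12.26180055528745 [633.  266.  138.6]
[(227, array([ 575.5, -649.5,  138.6]))]
```

View pics/w8.png

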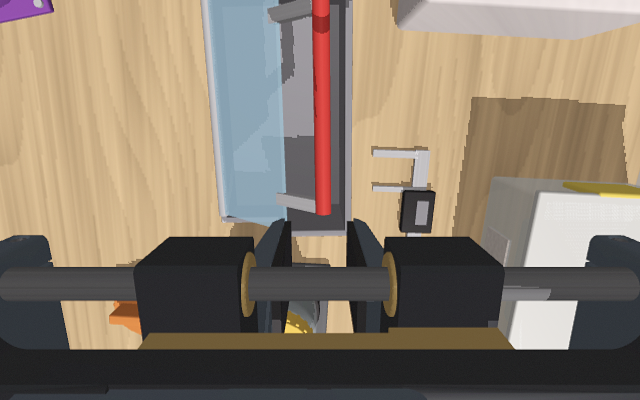

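Run:
```python
from h import *
f=grab('wrist'); m=mask(f['image'],'red')
P=[]
for r in range(5,210,5):
    c=np.flatnonzero(m[r,250:400])
    if len(c)>8: P.append(plane(f,250+(c[0]+c[-1])/2,r,140)[:2])
P=np.array(P); k=np.polyfit(P[:,1],P[:,0],1); print(k,np.degrees(np.arctan(-k[0])),np.polyval(k,262),P[[0,-1]])
print('near end',plane(f,323,215,140))
go(np.polyval(k,262),262,150,90+np.degrees(np.arctan(-k[0])))
```

```text
[-6.64687522e-02  6.50667982e+02] 3.8027851977284186 633.2531688578803 [[628.82652177 329.96119011]
 [637.882664   192.88330924]]
near end [638.69031114 185.0039146  140.        ]
GO 0.0684 0.0016 0.0842 0.01 0.01 -0.82
```

Request:
send_rows(targets="0.03 0.0012 0 0 0 -0.8 24; 0.06 0.0012 0.02 0 0 -0.8 24; 0.0684 0.0012 0.05 0 0 -0.8 24; 0.0684 0.0012 0.08 0 0 -0.8 24; 0.0684 0.0012 0.084 0 0 -0.8 24; 0.0684 0.0012 0.084 0 0 -0.8 24; 0.0684 0.0012 0.084 0 0 -0.8 24; 0.0684 0.0012 0.084 0 0 -0.8 24")

```text
time_s: 42.55
ee_pos: [634.3, 263.1, 152.6]
ee_rot: [179.8, -0.1, 93.8]
force: [1.8, -0.4, 0.4]
gripper_width: 21.9
gripper_force: 0.0
```

Run:
```python
from h import *
st();go(633,262,125,93.8)
import math
def arc(a,b,n=12,w=0):
    return '; '.join(f"0 {0.13*(math.cos(math.radians(a+(b-a)*i/n))-math.cos(math.radians(a))):.4f} {-0.13*(math.sin(math.radians(a+(b-a)*i/n))-math.sin(math.radians(a))):.4f}" for i in range(1,n+1))
for a,b in ((40,75),(75,110),(110,145),(145,180)): print(arc(a,b))
```

```text
t 42.55 p [634.3 263.1 152.6] r [ 1.7975e+02 -7.0000e-02  9.3820e+01] F [ 1.8 -0.4  0.4] T [ 0.01 -0.11  0.04] w 21.9 gf 0.0 q6 18.0
GO -0.0011 -0.0015 0.0276 0.25 -0.07 0.02
0 -0.0044 -0.0050; 0 -0.0090 -0.0097; 0 -0.0139 -0.0142; 0 -0.0190 -0.0184; 0 -0.0242 -0.0224; 0 -0.0297 -0.0261; 0 -0.0354 -0.0295; 0 -0.0412 -0.0326; 0 -0.0472 -0.0354; 0 -0.0534 -0.0379; 0 -0.0596 -0.0401; 0 -0.0659 -0.0420
0 -0.0064 -0.0015; 0 -0.0129 -0.0028; 0 -0.0195 -0.0037; 0 -0.0261 -0.0042; 0 -0.0327 -0.0044; 0 -0.0393 -0.0043; 0 -0.0459 -0.0038; 0 -0.0525 -0.0031; 0 -0.0590 -0.0019; 0 -0.0655 -0.0005; 0 -0.0718 0.0013; 0 -0.0781 0.0034
0 -0.0062 0.0024; 0 -0.0122 0.0052; 0 -0.0181 0.0082; 0 -0.0238 0.0115; 0 -0.0293 0.0151; 0 -0.0347 0.0190; 0 -0.0398 0.0232; 0 -0.0447 0.0276; 0 -0.0494 0.0323; 0 -0.0539 0.0372; 0 -0.0581 0.0423; 0 -0.0620 0.0476
0 -0.0037 0.0055; 0 -0.0070 0.0112; 0 -0.0101 0.0171; 0 -0.0129 0.0231; 0 -0.0153 0.0292; 0 -0.0175 0.0355; 0 -0.0193 0.0418; 0 -0.0208 0.0483; 0 -0.0220 0.0548; 0 -0.0228 0.0614; 0 -0.0233 0.0680; 0 -0.0235 0.0746
```

Request:
send_rows(targets="-0.001 -0.0015 0.01 0 0 0 24; -0.001 -0.0015 0.02 0 0 0 24; -0.001 -0.0015 0.0265 0 0 0 24; -0.001 -0.0015 0.0265 0 0 0 24; -0.001 -0.0015 0.0265 0 0 0 0; -0.001 -0.0015 0.0265 0 0 0 0; -0.001 -0.0015 0.0265 0 0 0 0; -0.001 -0.0015 0.0265 0 0 0 0; -0.001 -0.0015 0.0265 0 0 0 0", grip_force=20)

```text
time_s: 43.3
ee_pos: [632.3, 262.2, 124.1]
ee_rot: [179.9, -0.0, 93.9]
force: [3.1, -0.9, 1.1]
gripper_width: 11.6
gripper_force: 20.0
```

Run:
```python
from h import *
st()
```

```text
t 43.3 p [632.3 262.2 124.1] r [179.86  -0.    93.87] F [ 3.1 -0.9  1.1] T [-0.24 -0.66 -0.03] w 11.6 gf 20.0 q6 18.0
```

Bar pinched (11.6 mm). Swing the first part.

Request:
send_rows(targets="0 -0.0044 -0.0050 0 0 0 0; 0 -0.0090 -0.0097 0 0 0 0; 0 -0.0139 -0.0142 0 0 0 0; 0 -0.0190 -0.0184 0 0 0 0; 0 -0.0242 -0.0224 0 0 0 0; 0 -0.0297 -0.0261 0 0 0 0; 0 -0.0354 -0.0295 0 0 0 0; 0 -0.0412 -0.0326 0 0 0 0; 0 -0.0472 -0.0354 0 0 0 0; 0 -0.0534 -0.0379 0 0 0 0; 0 -0.0596 -0.0401 0 0 0 0; 0 -0.0659 -0.0420 0 0 0 0")

```text
time_s: 44.3
ee_pos: [565.7, 257.8, 166.9]
ee_rot: [179.9, -0.0, 93.9]
force: [3.8, -0.9, 3.9]
gripper_width: 11.4
gripper_force: 20.0
```

Run:
```python
from h import *
st()
```

```text
t 44.3 p [565.7 257.8 166.9] r [ 1.7985e+02 -2.0000e-02  9.3880e+01] F [ 3.8 -0.9  3.9] T [-0.28 -0.88  0.04] w 11.4 gf 20.0 q6 20.0
```

Good, low forces. Continue to fully down.

Request:
send_rows(targets="0 -0.0064 -0.0015 0 0 0 0; 0 -0.0129 -0.0028 0 0 0 0; 0 -0.0195 -0.0037 0 0 0 0; 0 -0.0261 -0.0042 0 0 0 0; 0 -0.0327 -0.0044 0 0 0 0; 0 -0.0393 -0.0043 0 0 0 0; 0 -0.0459 -0.0038 0 0 0 0; 0 -0.0525 -0.0031 0 0 0 0; 0 -0.0590 -0.0019 0 0 0 0; 0 -0.0655 -0.0005 0 0 0 0; 0 -0.0718 0.0013 0 0 0 0; 0 -0.0781 0.0034 0 0 0 0")

```text
time_s: 45.3
ee_pos: [486.9, 252.6, 161.7]
ee_rot: [-180.0, -0.0, 93.9]
force: [1.4, 0.7, 2.8]
gripper_width: 11.2
gripper_force: 20.0
```

Request:
send_rows(targets="0 -0.0062 0.0024 0 0 0 0; 0 -0.0122 0.0052 0 0 0 0; 0 -0.0181 0.0082 0 0 0 0; 0 -0.0238 0.0115 0 0 0 0; 0 -0.0293 0.0151 0 0 0 0; 0 -0.0347 0.0190 0 0 0 0; 0 -0.0398 0.0232 0 0 0 0; 0 -0.0447 0.0276 0 0 0 0; 0 -0.0494 0.0323 0 0 0 0; 0 -0.0539 0.0372 0 0 0 0; 0 -0.0581 0.0423 0 0 0 0; 0 -0.0620 0.0476 0 0 0 0")

```text
time_s: 46.3
ee_pos: [425.6, 248.5, 113.9]
ee_rot: [180.0, -0.0, 93.9]
force: [1.1, 3.2, 1.1]
gripper_width: 11.6
gripper_force: 20.0
```

Run:
```python
from h import *
st()
```

```text
t 46.3 p [425.6 248.5 113.9] r [ 1.7998e+02 -2.0000e-02  9.3870e+01] F [1.1 3.2 1.1] T [ 0.54 -0.69 -0.01] w 11.6 gf 20.0 q6 25.0
```

Request:
send_rows(targets="0 -0.0037 0.0055 0 0 0 0; 0 -0.0070 0.0112 0 0 0 0; 0 -0.0101 0.0171 0 0 0 0; 0 -0.0129 0.0231 0 0 0 0; 0 -0.0153 0.0292 0 0 0 0; 0 -0.0175 0.0355 0 0 0 0; 0 -0.0193 0.0418 0 0 0 0; 0 -0.0208 0.0483 0 0 0 0; 0 -0.0220 0.0548 0 0 0 0; 0 -0.0228 0.0614 0 0 0 0; 0 -0.0233 0.0680 0 0 0 0; 0 -0.0235 0.0746 0 0 0 0")

```text
time_s: 47.3
ee_pos: [404.4, 247.3, 41.6]
ee_rot: [179.8, -0.0, 93.9]
force: [-1.4, -0.4, 32.8]
gripper_width: 11.7
gripper_force: 20.0
```

Run:
```python
from h import *
st()
```

```text
t 47.3 p [404.4 247.3  41.6] r [ 1.7976e+02 -5.0000e-02  9.3900e+01] F [-1.4 -0.4 32.8] T [-0.15  0.09 -0.05] w 11.7 gf 20.0 q6 26.0
```

Request:
send_rows(targets="0 0 -0.001 0 0 0 28; 0 0 -0.001 0 0 0 28; 0 0 -0.001 0 0 0 28; 0 0 -0.001 0 0 0 28; 0 0 -0.03 0 0 0 28; 0 0 -0.06 0 0 0 28; 0 0 -0.09 0 0 0 28; 0 0 -0.115 0 0 0 28; -0.03 0 -0.115 0 0 0 28; -0.07 0 -0.115 0 0 0 28; -0.11 0 -0.115 0 0 0 28; -0.15 0 -0.115 0 0 0 28")

```text
time_s: 48.3
ee_pos: [411.3, 95.4, 154.5]
ee_rot: [-179.9, 0.0, 94.0]
force: [0.8, -0.5, -0.7]
gripper_width: 25.2
gripper_force: 0.0
```

Run:
```python
from h import *
st()
f=look(['orange'])
t=grab('top')['image']; cv2.imwrite("pics/top3.png",cv2.resize(t[130:260,190:430],(720,390),interpolation=cv2.INTER_CUBIC))
```

```text
t 48.3 p [411.3  95.4 154.5] r [-1.799e+02  4.000e-02  9.397e+01] F [ 0.8 -0.5 -0.7] T [-0.03 -0.18 -0.08] w 25.2 gf 0.0 q6 8.0
t 48.35 p [411.1  88.9 154.3] r [-179.83    0.35   93.72] F [-2.1 -2.2  0.3] T [-0.17 -0.09  0.03] w 25.5 gf 0.0 q6 7.0
orange c [420.9  43.9] r 19.5 132 bar 88.3
  bbox-mid [417.1  46.3  21. ] px 299 226 47 41
```

View pics/top3.png

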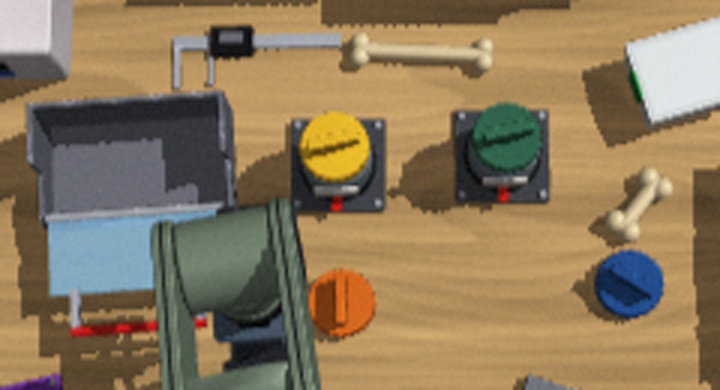

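Run:
```python
from h import *
t=grab('top'); 
for n,x,y,z in (('back L',28,105,95),('back R',222,92,95),('front L',45,218,50),('front R',235,205,50),('barL',72,332,55),('barR',206,323,55)): print(n,plane(t,190+x/3,130+y/3,z).round(1))
go(433,15.3,110,90.5); go(433,15.3,110,180)
```

```text
back L [650.4 370.2  95. ]
back R [664.4 153.5  95. ]
front L [530.2 357.2  50. ]
front R [544.3 142.1  50. ]
barL [400.1 320.5  55. ]
barR [409.6 171.4  55. ]
GO -0.0805 0.0165 0.0444 -0.12 0.04 3.06
GO -0.0805 0.0165 0.0444 -0.12 -0.06 -86.44
```

Request:
send_rows(targets="-0.04 0.008 0 0 0 -7 30; -0.0805 0.0165 0.02 0 0 -86.5 30; -0.0805 0.0165 0.044 0 0 -86.5 30; -0.0805 0.0165 0.044 0 0 -86.5 30; -0.0805 0.0165 0.044 0 0 -86.5 30; -0.0805 0.0165 0.044 0 0 -86.5 30; -0.0805 0.0165 0.044 0 0 -86.5 30; -0.0805 0.0165 0.044 0 0 -86.5 30; -0.0805 0.0165 0.044 0 0 -86.5 30; -0.0805 0.0165 0.044 0 0 -86.5 30; -0.0805 0.0165 0.044 0 0 -86.5 30; -0.0805 0.0165 0.044 0 0 -86.5 30")

```text
time_s: 49.45
ee_pos: [433.9, 19.2, 110.4]
ee_rot: [180.0, -0.1, 178.0]
force: [0.7, 0.5, 0.3]
gripper_width: 27.4
gripper_force: 0.0
```

Run:
```python
from h import *
st();go(433,15.5,26,180)
```

```text
t 49.45 p [433.9  19.2 110.4] r [ 1.7999e+02 -9.0000e-02  1.7800e+02] F [0.7 0.5 0.3] T [ 0.13 -0.12  0.03] w 27.4 gf 0.0 q6 -87.0
GO 0.0007 -0.0038 0.0844 0.01 -0.09 -2.00
```

Request:
send_rows(targets="0.0007 -0.0038 0.02 0 0 -2 30; 0.0007 -0.0038 0.04 0 0 -2 30; 0.0007 -0.0038 0.06 0 0 -2 30; 0.0007 -0.0038 0.08 0 0 -2 30; 0.0007 -0.0038 0.084 0 0 -2 30; 0.0007 -0.0038 0.084 0 0 -2 0; 0.0007 -0.0038 0.084 0 0 -2 0; 0.0007 -0.0038 0.084 0 0 -2 0; 0.0007 -0.0038 0.084 0 0 -2 0; 0.0007 -0.0038 0.084 0 0 -2 0; 0.0007 -0.0038 0.084 0 0 -2 0", grip_force=40)

```text
time_s: 50.37
ee_pos: [434.1, 14.1, 27.5]
ee_rot: [-180.0, 0.1, 179.5]
force: [1.3, 0.8, -0.7]
gripper_width: 11.8
gripper_force: 40.0
```

Run:
```python
from h import *
st();go(593.2,308.4,160,180)
```

```text
t 50.37 p [434.1  14.1  27.5] r [-1.8000e+02  1.0000e-01  1.7954e+02] F [ 1.3  0.8 -0.7] T [ 0.25 -0.24  0.01] w 11.8 gf 40.0 q6 -89.0
GO -0.1569 0.2956 -0.1323 -0.00 0.10 -0.46
```

Request:
send_rows(targets="0 0 -0.03 0 0 0 0; 0 0 -0.07 0 0 0 0; 0 0 -0.11 0 0 0 0; -0.015 0.025 -0.135 0 0 0 0; -0.03 0.055 -0.135 0 0 0 0; -0.045 0.085 -0.135 0 0 0 0; -0.06 0.115 -0.135 0 0 0 0; -0.08 0.145 -0.135 0 0 0 0; -0.095 0.175 -0.135 0 0 0 0; -0.11 0.205 -0.135 0 0 0 0; -0.125 0.235 -0.135 0 0 0 0; -0.14 0.265 -0.135 0 0 0 0")

```text
time_s: 51.37
ee_pos: [575.8, 279.1, 161.5]
ee_rot: [-180.0, -0.0, 179.5]
force: [0.3, -0.7, -2.6]
gripper_width: 11.6
gripper_force: 40.0
```

Run:
```python
from h import *
st();go(593.2,308.4,160,180)
```

```text
t 51.37 p [575.8 279.1 161.5] r [-1.7995e+02 -4.0000e-02  1.7955e+02] F [ 0.3 -0.7 -2.6] T [ 0.09 -0.16 -0.02] w 11.6 gf 40.0 q6 -65.0
GO -0.0171 0.0294 0.0015 -0.05 -0.04 -0.45
```

Request:
send_rows(targets="-0.017 0.0294 0 0 0 0 0; -0.017 0.0294 0.02 0 0 0 0; -0.017 0.0294 0.045 0 0 0 0; -0.017 0.0294 0.07 0 0 0 0; -0.017 0.0294 0.09 0 0 0 0; -0.017 0.0294 0.105 0 0 0 0; -0.017 0.0294 0.115 0 0 0 0; -0.017 0.0294 0.122 0 0 0 0; -0.017 0.0294 0.126 0 0 0 0; -0.017 0.0294 0.126 0 0 0 0")

```text
time_s: 52.2
ee_pos: [592.7, 307.1, 35.5]
ee_rot: [-180.0, -0.0, 179.5]
force: [-1.2, -0.1, -2.3]
gripper_width: 11.7
gripper_force: 40.0
```

Run:
```python
from h import *
st();go(z=31)
```

```text
t 52.2 p [592.7 307.1  35.5] r [-1.7997e+02 -3.0000e-02  1.7954e+02] F [-1.2 -0.1 -2.3] T [ 0.04 -0.16  0.01] w 11.7 gf 40.0 q6 -63.0
GO -0.0000 0.0000 0.0045 -0.03 -0.03 0.00
```

Request:
send_rows(targets="0 0 0.0025 0 0 0 0; 0 0 0.0045 0 0 0 0; 0 0 0.005 0 0 0 0; 0 0 0.005 0 0 0 0; 0 0 0.005 0 0 0 28; 0 0 0.005 0 0 0 28; 0 0 0.005 0 0 0 28; 0 0 0.005 0 0 0 28; 0 0 -0.03 0 0 0 28; 0 0 -0.07 0 0 0 28; 0 0 -0.11 0 0 0 28; 0 0 -0.14 0 0 0 28")

```text
time_s: 53.2
ee_pos: [593.7, 307.6, 179.7]
ee_rot: [179.9, 0.2, 179.6]
force: [1.5, 1.1, 0.4]
gripper_width: 25.5
gripper_force: 0.0
```

Run:
```python
from h import *
st();go(456,-370,160,90)
```

```text
t 53.2 p [593.7 307.6 179.7] r [179.9    0.21 179.55] F [1.5 1.1 0.4] T [ 0.11 -0.16  0.  ] w 25.5 gf 0.0 q6 -63.0
GO 0.1324 -0.6787 0.0180 0.24 0.09 89.55
```

Request:
send_rows(targets="0.008 -0.04 0 0 0 7 28; 0.016 -0.08 0 0 0 90 28; 0.024 -0.12 0 0 0 90 28; 0.032 -0.16 0 0 0 90 28; 0.04 -0.2 0 0 0 90 28; 0.048 -0.24 0 0 0 90 28; 0.056 -0.28 0 0 0 90 28; 0.064 -0.32 0 0 0 90 28; 0.072 -0.36 0 0 0 90 28; 0.08 -0.4 0 0 0 90 28; 0.088 -0.44 0 0 0 90 28; 0.096 -0.48 0 0 0 90 28")

```text
time_s: 54.2
ee_pos: [492.4, -173.8, 176.4]
ee_rot: [179.9, 0.0, 93.4]
force: [0.2, -0.9, -0.5]
gripper_width: 25.5
gripper_force: 0.0
```

Request:
send_rows(targets="0 0 0 0 0 3 28; 0 0 0 0 0 3 28")

```text
time_s: 54.37
ee_pos: [492.6, -174.1, 176.2]
ee_rot: [180.0, 0.0, 90.5]
force: [0.3, -0.2, 0.4]
gripper_width: 25.5
gripper_force: 0.0
```

Run:
```python
from h import *
st();go(456,-370,155,90)
```

```text
t 54.37 p [ 492.6 -174.1  176.2] r [1.7996e+02 1.0000e-02 9.0470e+01] F [ 0.3 -0.2  0.4] T [-0.02 -0.08  0.02] w 25.5 gf 0.0 q6 -21.0
GO -0.1956 -0.0382 0.0212 0.04 0.01 0.47
```

Request:
send_rows(targets="-0.04 -0.01 0 0 0 0 28; -0.08 -0.02 0 0 0 0 28; -0.12 -0.03 0.01 0 0 0 28; -0.16 -0.038 0.02 0 0 0 28; -0.1956 -0.038 0.021 0 0 0 28; -0.1956 -0.038 0.021 0 0 0 28; -0.1956 -0.038 0.021 0 0 0 28; -0.1956 -0.038 0.021 0 0 0 28; -0.1956 -0.038 0.021 0 0 0 28")

```text
time_s: 55.12
ee_pos: [458.2, -366.4, 155.1]
ee_rot: [180.0, -0.0, 90.9]
force: [-0.2, 0.7, -0.6]
gripper_width: 25.4
gripper_force: 0.0
```

Run:
```python
from h import *
f=look(['blue']); cv2.imwrite('pics/w9.png',f['image'])
c=lid(f,'blue')[0]
t=grab('top'); cv2.imwrite("pics/top4.png",cv2.resize(t['image'][130:260,190:430],(720,390),interpolation=cv2.INTER_CUBIC))
for z,(a,q,b) in [(21,x) for x in blobs(mask(t['image'],'orange'),150)]: print('orange?',a,plane(t,*q,24).round(0))
```

```text
t 55.17 p [ 458.2 -366.4  155.2] r [ 1.7998e+02 -1.0000e-02  9.0910e+01] F [-0.4  0.5 -0.4] T [-0.01 -0.09  0.  ] w 25.4 gf 0.0 q6 -41.0
blue c [ 456.6 -306.9] r 36.4 264 bar 65.7
  bbox-mid [ 456.9 -305.2   21. ] px 273 74 92 93
blue c [ 456.6 -306.9] r 36.4 264 bar 65.7
orange? 1575 [ 535. 1016.   24.]
orange? 410 [596. 307.  24.]
orange? 839 [  71. 1001.   24.]
```

View pics/top4.png

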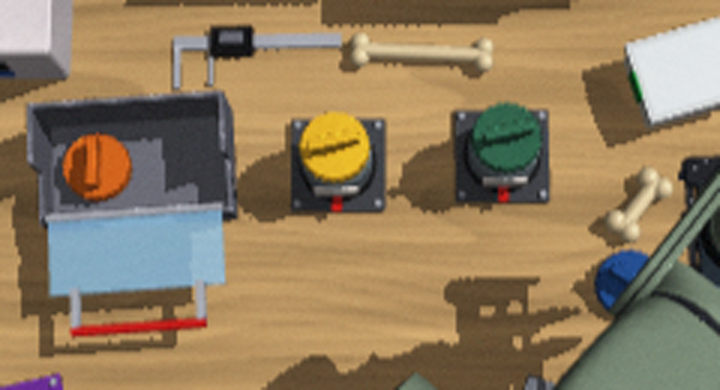

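View pics/w9.png

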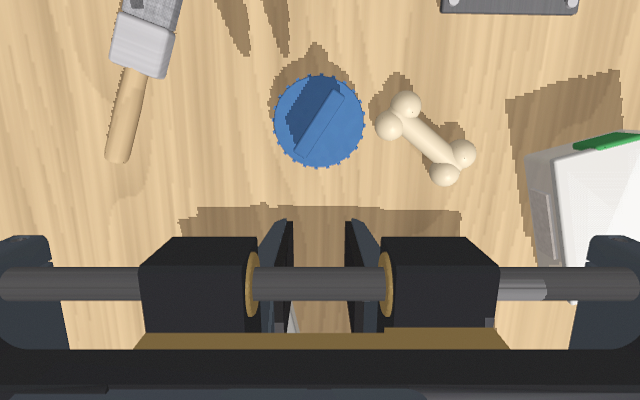

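Run:
```python
from h import *
go(456.8,-305.6,110,58)
```

```text
GO 0.0610 -0.0005 0.0453 0.02 -0.00 32.91
```

Request:
send_rows(targets="0.03 0 0.02 0 0 7 34; 0.061 -0.0005 0.045 0 0 33 34; 0.061 -0.0005 0.045 0 0 33 34; 0.061 -0.0005 0.045 0 0 33 34; 0.061 -0.0005 0.045 0 0 33 34; 0.061 -0.0005 0.045 0 0 33 34; 0.061 -0.0005 0.045 0 0 33 34; 0.061 -0.0005 0.045 0 0 33 34")

```text
time_s: 55.88
ee_pos: [456.6, -306.7, 110.2]
ee_rot: [180.0, 0.0, 57.9]
force: [-0.0, 0.4, 1.5]
gripper_width: 31.0
gripper_force: 0.0
```

Run:
```python
from h import *
st();go(456.8,-305.6,26,58)
```

```text
t 55.88 p [ 456.6 -306.7  110.2] r [179.97   0.    57.92] F [-0.   0.4  1.5] T [-0.01 -0.06 -0.  ] w 31.0 gf 0.0 q6 -3.0
GO 0.0011 -0.0005 0.0842 0.03 0.00 -0.08
```

Request:
send_rows(targets="0.001 -0.0005 0.03 0 0 0 34; 0.001 -0.0005 0.06 0 0 0 34; 0.001 -0.0005 0.08 0 0 0 34; 0.001 -0.0005 0.084 0 0 0 34; 0.001 -0.0005 0.084 0 0 0 34; 0.001 -0.0005 0.084 0 0 0 0; 0.001 -0.0005 0.084 0 0 0 0; 0.001 -0.0005 0.084 0 0 0 0; 0.001 -0.0005 0.084 0 0 0 0; 0.001 -0.0005 0.084 0 0 0 0; 0.001 -0.0005 0.084 0 0 0 0; 0.001 -0.0005 0.084 0 0 0 0", grip_force=40)

```text
time_s: 56.88
ee_pos: [457.2, -306.6, 27.0]
ee_rot: [179.9, 0.0, 57.8]
force: [-0.6, -1.0, 6.0]
gripper_width: 11.8
gripper_force: 40.0
```

Request:
send_rows(targets="0 0 -0.03 0 0 0 0; 0 0 -0.07 0 0 0 0; 0 0 -0.11 0 0 0 0; 0 0 -0.15 0 0 0 0; 0 0 -0.17 0 0 0 0; 0 0 -0.17 0 0 0 0")

```text
time_s: 57.38
ee_pos: [458.7, -307.5, 201.1]
ee_rot: [179.4, 0.0, 57.8]
force: [-0.1, -0.2, -2.1]
gripper_width: 12.0
gripper_force: 40.0
```

Run:
```python
from h import *
st();go(599.8,208.6,195,90)
```

```text
t 57.38 p [ 458.7 -307.5  201.1] r [1.794e+02 3.000e-02 5.778e+01] F [-0.1 -0.2 -2.1] T [-0.05 -0.1   0.  ] w 12.0 gf 40.0 q6 -3.0
GO 0.5118 -0.1559 0.0042 0.58 0.20 -32.22
```

Request:
send_rows(targets="0.028 -0.009 0 0 0 -4 0; 0.057 -0.017 0 0 0 -8 0; 0.085 -0.026 0 0 0 -12 0; 0.114 -0.035 0 0 0 -16 0; 0.142 -0.043 0 0 0 -20 0; 0.17 -0.052 0 0 0 -24 0; 0.2 -0.061 0 0 0 -28 0; 0.228 -0.069 0 0 0 -32 0; 0.256 -0.078 0 0 0 -32 0; 0.284 -0.087 0 0 0 -32 0; 0.313 -0.095 0 0 0 -32 0; 0.341 -0.104 0 0 0 -32 0")

```text
time_s: 58.38
ee_pos: [549.3, 39.4, 193.4]
ee_rot: [-179.8, 0.0, 89.8]
force: [0.2, 0.6, -1.7]
gripper_width: 11.8
gripper_force: 40.0
```

Run:
```python
from h import *
st();go(599.8,208.6,175,90)
```

```text
t 58.38 p [549.3  39.4 193.4] r [-1.7976e+02  2.0000e-02  8.9780e+01] F [ 0.2  0.6 -1.7] T [ 0.02 -0.19 -0.01] w 11.8 gf 40.0 q6 3.0
GO 0.1694 0.0499 0.0182 -0.24 0.02 -0.22
```

Request:
send_rows(targets="0.03 0.01 0 0 0 0 0; 0.06 0.02 0 0 0 0 0; 0.09 0.03 0 0 0 0 0; 0.12 0.04 0 0 0 0 0; 0.15 0.05 0 0 0 0 0; 0.165 0.05 0.01 0 0 0 0; 0.165 0.05 0.02 0 0 0 0; 0.165 0.05 0.02 0 0 0 0; 0.165 0.05 0.02 0 0 0 0; 0.165 0.05 0.02 0 0 0 0")

```text
time_s: 59.22
ee_pos: [600.5, 201.2, 175.3]
ee_rot: [-179.9, 0.1, 89.7]
force: [-0.4, 0.2, -2.3]
gripper_width: 11.9
gripper_force: 40.0
```

Run:
```python
from h import *
st();go(599.8,208.6,35,90)
```

```text
t 59.22 p [600.5 201.2 175.3] r [-1.7992e+02  6.0000e-02  8.9700e+01] F [-0.4  0.2 -2.3] T [-0.03 -0.11  0.04] w 11.9 gf 40.0 q6 18.0
GO 0.0075 -0.0006 0.1403 -0.08 0.06 -0.30
```

Request:
send_rows(targets="0.0065 0 0.02 0 0 0 0; 0.0065 0 0.045 0 0 0 0; 0.0065 0 0.07 0 0 0 0; 0.0065 0 0.095 0 0 0 0; 0.0065 0 0.115 0 0 0 0; 0.0065 0 0.125 0 0 0 0; 0.0065 0 0.133 0 0 0 0; 0.0065 0 0.139 0 0 0 0; 0.0065 0 0.14 0 0 0 0; 0.0065 0 0.14 0 0 0 0")

```text
time_s: 60.05
ee_pos: [601.7, 209.2, 36.6]
ee_rot: [179.9, -0.0, 89.8]
force: [0.5, -0.7, -1.6]
gripper_width: 11.5
gripper_force: 40.0
```

Run:
```python
from h import *
st();go(z=30)
```

```text
t 60.05 p [601.7 209.2  36.6] r [ 1.7992e+02 -2.0000e-02  8.9750e+01] F [ 0.5 -0.7 -1.6] T [ 0.01 -0.15 -0.03] w 11.5 gf 40.0 q6 18.0
GO -0.0000 -0.0000 0.0066 0.08 -0.02 -0.00
```

Request:
send_rows(targets="0 0 0.003 0 0 0 0; 0 0 0.0055 0 0 0 0; 0 0 0.0064 0 0 0 0; 0 0 0.0064 0 0 0 0; 0 0 0.0064 0 0 0 28; 0 0 0.0064 0 0 0 28; 0 0 0.0064 0 0 0 28; 0 0 0.0064 0 0 0 28; 0 0 -0.03 0 0 0 28; 0 0 -0.07 0 0 0 28; 0 0 -0.11 0 0 0 28; 0 0 -0.14 0 0 0 28")

```text
time_s: 61.05
ee_pos: [601.8, 209.5, 179.3]
ee_rot: [179.8, -0.1, 89.8]
force: [1.4, 0.2, 0.2]
gripper_width: 25.3
gripper_force: 0.0
```

Run:
```python
from h import *
st()
t=grab('top')
for c,z in (('orange',24),('blue',27),('yellow',125),('green',125)):
  for a,q,b in blobs(mask(t['image'],c,80),150):
    p=plane(t,*q,z)
    if 300<p[0]<700 and -300<p[1]<400: print(c,a,p.round(0))
go(404,247.3,150,93.9)
```

```text
t 61.05 p [601.8 209.5 179.3] r [ 1.7981e+02 -6.0000e-02  8.9770e+01] F [1.4 0.2 0.2] T [ 0.03 -0.12 -0.04] w 25.3 gf 0.0 q6 18.0
yellow 455 [595.  27. 125.]
green 374 [ 605. -161.  125.]
GO 0.0358 -0.2015 0.0330 0.81 -0.24 -4.13
```

Request:
send_rows(targets="0.007 -0.04 0 0 0 -4 24; 0.014 -0.08 0 0 0 -4 24; 0.021 -0.12 0 0 0 -4 24; 0.028 -0.16 0.01 0 0 -4 24; 0.0358 -0.2015 0.03 0 0 -4 24; 0.0358 -0.2015 0.05 0 0 -4 24; 0.0358 -0.2015 0.07 0 0 -4 24; 0.0358 -0.2015 0.07 0 0 -4 24; 0.0358 -0.2015 0.07 0 0 -4 24; 0.0358 -0.2015 0.07 0 0 -4 24")

```text
time_s: 61.93
ee_pos: [400.8, 246.2, 106.7]
ee_rot: [179.9, -0.0, 93.7]
force: [-0.2, 0.9, 0.7]
gripper_width: 22.2
gripper_force: 0.0
```

Run:
```python
from h import *
st()
t=grab('top'); f=grab('scene'); cv2.imwrite('pics/end1.png',np.vstack([cv2.resize(t['image'][140:240,190:400],(630,300)),cv2.resize(f['image'][150:250,200:500],(630,210))]))
for c,z in (('orange',24),('blue',27)):
  for a,q,b in blobs(mask(t['image'],c,80),100):
    p=plane(t,*q,z)
    if 300<p[0]<700 and -300<p[1]<400: print(c,a,p.round(0))
go(404,247.3,41.6,93.9)
```

```text
t 61.93 p [400.8 246.2 106.7] r [ 1.7991e+02 -4.0000e-02  9.3750e+01] F [-0.2  0.9  0.7] T [-0.04 -0.16  0.04] w 22.2 gf 0.0 q6 26.0
orange 419 [596. 307.  24.]
blue 407 [601. 209.  27.]
blue 405 [506. 221.  27.]
GO 0.0008 0.0028 0.0653 0.13 -0.06 -0.17
```

View pics/end1.png

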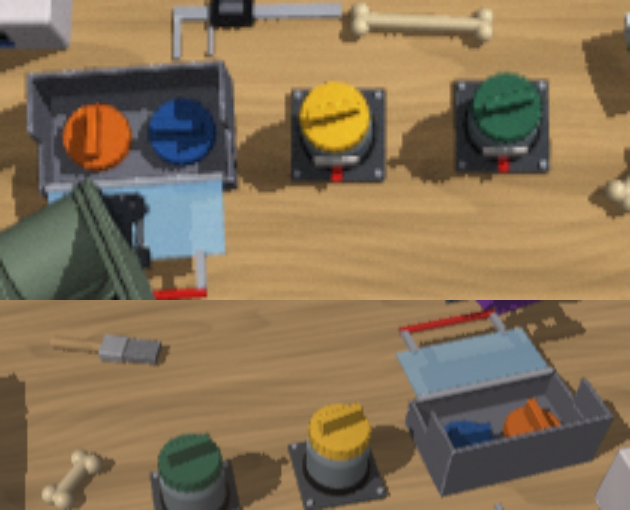

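Request:
send_rows(targets="0.0008 0.0028 0.02 0 0 0 24; 0.0008 0.0028 0.04 0 0 0 24; 0.0008 0.0028 0.055 0 0 0 24; 0.0008 0.0028 0.064 0 0 0 24; 0.0008 0.0028 0.064 0 0 0 24; 0.0008 0.0028 0.064 0 0 0 24; 0.0008 0.0028 0.064 0 0 0 0; 0.0008 0.0028 0.064 0 0 0 0; 0.0008 0.0028 0.064 0 0 0 0; 0.0008 0.0028 0.064 0 0 0 0; 0.0008 0.0028 0.064 0 0 0 0", grip_force=20)

```text
time_s: 62.95
ee_pos: [404.3, 247.4, 42.8]
ee_rot: [179.8, -0.1, 93.8]
force: [5.8, -2.0, 3.0]
gripper_width: 11.5
gripper_force: 20.0
```

Run:
```python
from h import *
st()
import math
def arc(a,b,n=12):
    return '; '.join(f"0 {0.13*(math.cos(math.radians(a+(b-a)*i/n))-math.cos(math.radians(a))):.4f} {-0.13*(math.sin(math.radians(a+(b-a)*i/n))-math.sin(math.radians(a))):.4f} 0 0 0 0" for i in range(1,n+1))
for a,b in ((180,145),(145,110),(110,75),(75,40)): print(arc(a,b))
```

```text
t 62.95 p [404.3 247.4  42.8] r [ 1.7976e+02 -7.0000e-02  9.3790e+01] F [ 5.8 -2.   3. ] T [-0.24 -0.98  0.02] w 11.5 gf 20.0 q6 26.0
0 0.0002 -0.0066 0 0 0 0; 0 0.0007 -0.0132 0 0 0 0; 0 0.0015 -0.0198 0 0 0 0; 0 0.0027 -0.0263 0 0 0 0; 0 0.0042 -0.0327 0 0 0 0; 0 0.0060 -0.0391 0 0 0 0; 0 0.0082 -0.0453 0 0 0 0; 0 0.0106 -0.0515 0 0 0 0; 0 0.0134 -0.0575 0 0 0 0; 0 0.0165 -0.0634 0 0 0 0; 0 0.0199 -0.0690 0 0 0 0; 0 0.0235 -0.0746 0 0 0 0
0 0.0039 -0.0053 0 0 0 0; 0 0.0081 -0.0104 0 0 0 0; 0 0.0126 -0.0153 0 0 0 0; 0 0.0173 -0.0200 0 0 0 0; 0 0.0222 -0.0244 0 0 0 0; 0 0.0274 -0.0286 0 0 0 0; 0 0.0327 -0.0325 0 0 0 0; 0 0.0382 -0.0361 0 0 0 0; 0 0.0440 -0.0394 0 0 0 0; 0 0.0498 -0.0424 0 0 0 0; 0 0.0559 -0.0452 0 0 0 0; 0 0.0620 -0.0476 0 0 0 0
0 0.0063 -0.0021 0 0 0 0; 0 0.0126 -0.0039 0 0 0 0; 0 0.0191 -0.0053 0 0 0 0; 0 0.0256 -0.0065 0 0 0 0; 0 0.0322 -0.0073 0 0 0 0; 0 0.0388 -0.0077 0 0 0 0; 0 0.0454 -0.0078 0 0 0 0; 0 0.0520 -0.0076 0 0 0 0; 0 0.0586 -0.0071 0 0 0 0; 0 0.0652 -0.0062 0 0 0 0; 0 0.0717 -0.0050 0 0 0 0; 0 0.0781 -0.0034 0 0 0 0
0 0.0063 0.0019 0 0 0 0; 0 0.0126 0.0041 0 0 0 0; 0 0.0187 0.0066 0 0 0 0; 0 0.0247 0.0094 0 0 0 0; 0 0.0305 0.0125 0 0 0 0; 0 0.0362 0.0159 0 0 0 0; 0 0.0417 0.0196 0 0 0 0; 0 0.0470 0.0236 0 0 0 0; 0 0.0521 0.0278 0 0 0 0; 0 0.0569 0.0323 0 0 0 0; 0 0.0616 0.0370 0 0 0 0; 0 0.0659 0.0420 0 0 0 0
```

Request:
send_rows(targets="0 0.0002 -0.0066 0 0 0 0; 0 0.0007 -0.0132 0 0 0 0; 0 0.0015 -0.0198 0 0 0 0; 0 0.0027 -0.0263 0 0 0 0; 0 0.0042 -0.0327 0 0 0 0; 0 0.0060 -0.0391 0 0 0 0; 0 0.0082 -0.0453 0 0 0 0; 0 0.0106 -0.0515 0 0 0 0; 0 0.0134 -0.0575 0 0 0 0; 0 0.0165 -0.0634 0 0 0 0; 0 0.0199 -0.0690 0 0 0 0; 0 0.0235 -0.0746 0 0 0 0")

```text
time_s: 63.95
ee_pos: [428.1, 248.9, 116.1]
ee_rot: [179.8, -0.0, 93.8]
force: [8.4, 0.6, -10.1]
gripper_width: 11.1
gripper_force: 20.0
```

Run:
```python
from h import *
st()
```

```text
t 63.95 p [428.1 248.9 116.1] r [ 1.7976e+02 -5.0000e-02  9.3780e+01] F [  8.4   0.6 -10.1] T [ 0.14 -1.59 -0.05] w 11.1 gf 20.0 q6 25.0
```

Request:
send_rows(targets="0 0.0039 -0.0053 0 0 0 0; 0 0.0081 -0.0104 0 0 0 0; 0 0.0126 -0.0153 0 0 0 0; 0 0.0173 -0.0200 0 0 0 0; 0 0.0222 -0.0244 0 0 0 0; 0 0.0274 -0.0286 0 0 0 0; 0 0.0327 -0.0325 0 0 0 0; 0 0.0382 -0.0361 0 0 0 0; 0 0.0440 -0.0394 0 0 0 0; 0 0.0498 -0.0424 0 0 0 0; 0 0.0559 -0.0452 0 0 0 0; 0 0.0620 -0.0476 0 0 0 0")

```text
time_s: 64.95
ee_pos: [487.2, 252.7, 165.3]
ee_rot: [-179.9, -0.0, 93.8]
force: [-4.7, 3.7, 5.6]
gripper_width: 11.3
gripper_force: 20.0
```

Run:
```python
from h import *
st()
```

```text
t 64.95 p [487.2 252.7 165.3] r [-1.799e+02 -4.000e-02  9.376e+01] F [-4.7  3.7  5.6] T [0.46 1.   0.01] w 11.3 gf 20.0 q6 22.0
```

Request:
send_rows(targets="0 0.0063 -0.0021 0 0 0 0; 0 0.0126 -0.0039 0 0 0 0; 0 0.0191 -0.0053 0 0 0 0; 0 0.0256 -0.0065 0 0 0 0; 0 0.0322 -0.0073 0 0 0 0; 0 0.0388 -0.0077 0 0 0 0; 0 0.0454 -0.0078 0 0 0 0; 0 0.0520 -0.0076 0 0 0 0; 0 0.0586 -0.0071 0 0 0 0; 0 0.0652 -0.0062 0 0 0 0; 0 0.0717 -0.0050 0 0 0 0; 0 0.0781 -0.0034 0 0 0 0")

```text
time_s: 65.95
ee_pos: [566.2, 257.8, 166.8]
ee_rot: [-180.0, -0.0, 93.8]
force: [-1.4, 4.4, 0.3]
gripper_width: 11.2
gripper_force: 20.0
```

Request:
send_rows(targets="0 0.0063 0.0019 0 0 0 0; 0 0.0126 0.0041 0 0 0 0; 0 0.0187 0.0066 0 0 0 0; 0 0.0247 0.0094 0 0 0 0; 0 0.0305 0.0125 0 0 0 0; 0 0.0362 0.0159 0 0 0 0; 0 0.0417 0.0196 0 0 0 0; 0 0.0470 0.0236 0 0 0 0; 0 0.0521 0.0278 0 0 0 0; 0 0.0569 0.0323 0 0 0 0; 0 0.0616 0.0370 0 0 0 0; 0 0.0659 0.0420 0 0 0 0")

```text
time_s: 66.95
ee_pos: [632.0, 261.4, 124.9]
ee_rot: [-180.0, 0.1, 93.8]
force: [-1.7, 0.2, 0.6]
gripper_width: 11.6
gripper_force: 20.0
```

Run:
```python
from h import *
st()
```

```text
t 66.95 p [632.  261.4 124.9] r [-1.800e+02  6.000e-02  9.377e+01] F [-1.7  0.2  0.6] T [0.02 0.36 0.03] w 11.6 gf 20.0 q6 18.0
```

Request:
send_rows(targets="0 0.002 0.002 0 0 0 0; 0 0.002 0.003 0 0 0 0; 0 0.002 0.003 0 0 0 0; 0 0 0 0 0 0 24; 0 0 0 0 0 0 24; 0 0 0 0 0 0 24; 0 0 0 0 0 0 24; 0 0 -0.03 0 0 0 24; 0 0 -0.07 0 0 0 24; 0 0 -0.11 0 0 0 24; -0.03 0 -0.12 0 0 0 24; -0.06 0 -0.12 0 0 0 24")

```text
time_s: 67.95
ee_pos: [637.5, 203.3, 250.4]
ee_rot: [179.4, -0.1, 93.9]
force: [-0.3, 1.0, -0.8]
gripper_width: 22.1
gripper_force: 0.0
```

Run:
```python
from h import *
st();go(450,-140,245)
```

```text
t 67.95 p [637.5 203.3 250.4] r [ 1.7944e+02 -1.1000e-01  9.3940e+01] F [-0.3  1.  -0.8] T [-0.06 -0.14  0.01] w 22.1 gf 0.0 q6 13.0
GO -0.3296 -0.2106 0.0027 0.56 -0.11 -0.00
```

Request:
send_rows(targets="-0.03 -0.02 0 0 0 0 24; -0.06 -0.04 0 0 0 0 24; -0.09 -0.06 0 0 0 0 24; -0.12 -0.08 0 0 0 0 24; -0.15 -0.1 0 0 0 0 24; -0.18 -0.12 0 0 0 0 24; -0.21 -0.14 0 0 0 0 24; -0.24 -0.16 0 0 0 0 24; -0.27 -0.18 0 0 0 0 24; -0.3 -0.2 0 0 0 0 24; -0.33 -0.21 0 0 0 0 24; -0.33 -0.21 0 0 0 0 24")

```text
time_s: 68.95
ee_pos: [445.9, -145.4, 245.7]
ee_rot: [-180.0, 0.2, 93.5]
force: [-0.1, -0.4, -0.5]
gripper_width: 22.2
gripper_force: 0.0
```

Run:
```python
from h import *
st()
t=grab('top'); f=grab('scene')
cv2.imwrite('pics/end2.png',cv2.resize(f['image'][140:260,200:500],(800,320),interpolation=cv2.INTER_CUBIC))
bs=[p for a,p,b in blobs(mask(f['image'],'red'),60) if 400<p[0]<500]; bt=[p for a,p,b in blobs(mask(t['image'],'red'),60) if 190<p[0]<270]
print('bar',tri(f,bs[0],t,bt[0]) if bs and bt else (bs,bt))
# lid heights on the jars: triangulate
for c in ('yellow','green'):
    A=[p for a,p,b in blobs(mask(f['image'],c,SAT.get(c,110)),200) if 250<p[0]<400 and 180<p[1]<280]; B=[p for a,p,b in blobs(mask(t['image'],c,SAT.get(c,110)),150) if 280<p[0]<380 and 150<p[1]<200]
    if A and B: print(c,tri(f,A[0],t,B[0]))
```

```text
t 68.95 p [ 445.9 -145.4  245.7] r [-179.99    0.19   93.49] F [-0.1 -0.4 -0.5] T [ 0.01 -0.1   0.01] w 22.2 gf 0.0 q6 -23.0
bar (array([635.00021946, 261.69281169, 139.05505493]), np.float64(3.0110304351065054))
yellow (array([603.16711789,  28.22684949,  90.9150354 ]), np.float64(1.175574005933061))
green (array([ 624.85518692, -166.79862956,  104.43309527]), np.float64(1.82172728381768))
```

View pics/end2.png

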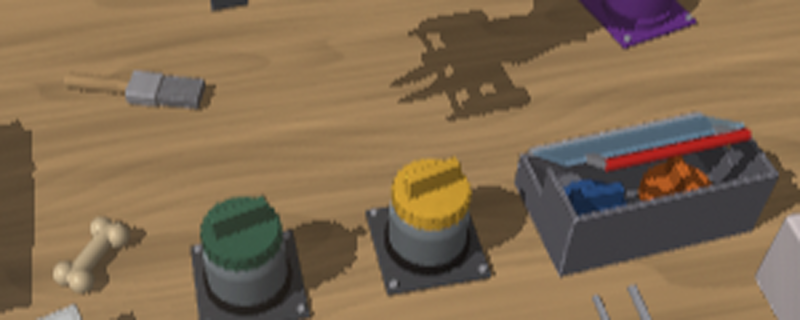

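Request:
send_rows(targets="0 0 0 0 0 0 24; 0 0 0 0 0 0 24; 0 0 0 0 0 0 24; 0 0 0 0 0 0 24; 0 0 0 0 0 0 24; 0 0 0 0 0 0 24")

```text
time_s: 69.55
ee_pos: [447.7, -140.6, 245.4]
ee_rot: [-180.0, 0.0, 93.8]
force: [0.8, -0.5, 0.2]
gripper_width: 22.0
gripper_force: 0.0
```

Run:
```python
from h import *
st(); print(env.job_done())
```

```text
t 69.55 p [ 447.7 -140.6  245.4] r [-180.      0.     93.82] F [ 0.8 -0.5  0.2] T [-0.02 -0.09  0.  ] w 22.0 gf 0.0 q6 -23.0
the job is handed in; nothing more can be done
None
```

The job is handed in at 69.6 s, with no verdict returned: the yellow lid is screwed home on the left jar (+y side) and the green lid on the right jar, the left-over orange (jammed on both jars) and blue (not tried, since both jars were filled) lids are in the case, and the flap is shut.

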